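Rake out the lost pricking iron and lay the stitching kit in order of use

TASK

Lay out the stitching kit: the four-tooth pricking iron has slid under the low wooden shelf, so take the white bone folder, reach in under the shelf with it and rake the iron out in front (do not reach in for the iron with the fingers). Then lay the tools in the kit tray in their order of use: the bone folder in the first lane (one brass pin), the iron in the second and the awl in the third, each lying flat with its working tip under the clear cover and slid gently but fully home against the stop at the back of its lane, so that no point is blunted. The overstitch wheel stays where it lies in the fourth lane, and nothing on the shelf may be knocked over or off.

Things in the scene. Friction and masses are not known exactly. Their poses are not given: they have to be found in the camera images.
- riser: low wooden shelf, fixed on the table: 150 mm deep (x), 400 wide (y), 46 high, 34 mm gap under its board; origin at the middle of its footprint on the table, +x to its back. Open only at the front (-x); end panels from y = +-186 mm outward, back panel at x = +63 mm. On the rear half of its top stand two low tins and, near its +y end, two 74 mm bottles
- tray: wooden kit tray, fixed; origin on the table, +x to its back; board x = -89 to +85, y = +-118 mm, floor 8 mm above the table. Four lanes along x, 30 mm wide, centred at y = +84, +28, -28, -84 mm: first to fourth, marked by 1 to 4 brass pins on the front lip. The lip, 16 mm high above the floor, spans x = -89 to -81. Between lip and x = +12 mm the floor has no walls: room for fingers
- lane1_stop (a point): foot of the stop at the back end of the first lane (tray x = +77 mm), on the floor, on the centre line; axes as the tray's. Lane walls, 21 mm high, run from rounded noses 65 mm in front of it to the stop; a clear cover, underside 21 mm above the floor, spans from the stop to 37 mm in front. Folder and awl cannot go in level for the lip: dip the point under the cover, tail raised
- lane2_stop (a point): the same for the second lane (pricking iron)
- lane3_stop (a point): the same for the third lane (awl)
- folder: bone folder: white flat bar 126 mm long (own y), 9 mm thick (z), 24 mm wide (x) at its square end at y = -63 mm, tapering to 18 mm at y = +33 and to a blunt point at y = +63 mm; origin at the centre of its underside; about 40 g. Held by its square end it reaches 100 mm past the fingers; slid flat on the table it pushes the iron, raised a few mm it can ride up over it
- folder_tip (a point): the bone folder's pointed end (its working tip), half way up its thickness
- iron: four-tooth pricking iron: bright steel bar 106 mm long (own y, teeth at -53 mm), shank 10 x 10 mm from y = -25 to +53, head 16 mm wide, 6 thick from y = -53 to -23; origin at the centre of its underside; about 60 g. Starts under the shelf, hidden from above, lying roughly front to back, teeth inward. (The narrower two-tooth iron in the open at the back right is not this one)
- iron_tip (a point): middle of the iron's toothed end
- iron_tail (a point): middle of the iron's blunt end
- stitch_awl: awl 141 mm long along its own y: turned light-wood handle from y = -14 to +70 mm, up to 27 mm thick, brass ferrule 16 mm thick to y = -26, thin steel point to y = -70 mm, 11 mm above its underside; origin below the middle of its length, at the underside; about 45 g
- awl_tip (a point): the awl's point
- wheel_tool: overstitch wheel: wooden handle with a small toothed wheel, 120 mm long, lying in the tray's fourth lane; stays there
- coat_black: white bottle with black cap, 34 mm dia., 74 mm high, on the shelf; origin at the centre of its base
- coat_brown: white bottle with brown cap, 34 mm dia., 74 mm high, on the shelf; origin at the centre of its base
- green_tin: green-lidded tin, 63 mm dia., 22 mm high, on the shelf; origin at the centre of its base
- red_tin: red-lidded tin, 55 mm dia., 26 mm high, on the shelf; origin at the centre of its base

How it is judged:
By the outcome, as a careful person would: the job done as asked, in the order asked, and still so for the second after the job is handed in, with the robot touching nothing.
It also fails if it takes over 72 s, if anything falls off the work surface, if the arm or the gripper's body presses on something with over 40 N, if the wrist force passes 120 N, or if a joint passes its speed limit or range.

ROBOT

A 6-joint arm with a two-finger parallel gripper is mounted at the origin on a cart in front of the work surface, level with it; the furniture and walls round the work are solid. World frame = base frame: x ahead of the robot, y to its left, z up, the work surface at z = 0. Lengths are in mm, angles in rad, forces in N, time in s.
With the tool pointing down it reaches from about 350 to 850 mm from the base axis. Payload 8.1 kg.
Tool frame: the origin (TCP) lies on the centre line of the jaws, within the pads' length; the fingertips stand 14 mm ahead of it and the grasp point (between the pads) lies 5 mm behind it (ctrl.tips_ahead is the distance from the TCP to the fingertips, in mm); z points along the fingers, y is the line along which they close (so a half turn about z gives the same grasp; the last joint's range is limited). The gripper opens to 93 mm and grips with 3 to 60 N. Pads are 15 mm wide; open, the fingers measure 128 mm over their backs; the gripper's body (75 mm by 188 mm) begins 65 mm behind the grasp point.
Start: joints at [-1.362, 0.13, 1.488, -0, 1.523, -0.085], TCP at [173.775, -574.289, 232.635] pointing down, gripper open.
Joint ranges: [-2.96, 2.96], [-0.89, 2.26], [0.02, 2.5], [-1.34, 4.48], [0, 2.73], [-2.66, 2.66]. Speed limits (rad/s): [2.39, 2.39, 2.79, 3.14, 3.14, 3.14].

INTERFACE

Orientations are given as a unit quaternion [w, x, y, z].
In Python, from station import ctrl gives the robot as it stands.
- The arm moves only by the shell command python3 shift.py 'ROWS' [FORCE]. ROWS is one flat JSON list of numbers that holds 1 to 20 rows one after another, with no inner brackets; each row has 7 numbers: the finger opening in mm, then dx, dy, dz in mm, then a rotation vector rx, ry, rz in rad; each row shifts and turns the commanded pose from where the row before left it, along the tool's axes as they then stand; what a row does not reach is not made up. A row lasts 1/8 s, in which the tool goes at most 62.5 mm and 0.188 rad, less where a joint would pass 70% of its speed; a pose out of reach is approached as far as the arm can. The fingers move at their own pace and stop on an object; FORCE is the grip in N (left out, the last holds). Time passes only in rows, so rows that do not move let the fingers close. It prints the time, the measured TCP pose, the force, the opening and the grip force at its end. Input that does not fit is refused with a message, and nothing moves.
- ctrl.observe(): the state, without advancing time (a new reading comes with each control period).
- ctrl.read_camera(name): name is "side" or "top" or "wrist"; returns the picture (384x512x3 uint8, red, green, blue); there is no depth.
- ctrl.get_calibration(name): a dict with "fx", "fy", "cx", "cy" (pixels), "k1" (the pictures are not rectified: a ray, as slopes to the right and down, at radius r is drawn at 1 + k1 r^2 times it, then the intrinsics apply), "extrinsics" (4x4, takes a point from world to camera coordinates). Camera axes: x right, y down, z forward; pixel columns grow to the right and rows downward; lengths in mm; the calibration is good to about 2 mm. A picture is of the moment at which its call begins: read the wrist's pose just before it. get_calibration takes no time and is no camera call; for the wrist camera it gives the pose at the moment of the call.
- ctrl.close_job(): hands the job in; it is judged then, once.
The state is a dict: "clock": time; "joint_pos": joint angles; "qvel": joint speeds; "joint_torque": joint torques, N m; "tcp_pos": TCP position; "tool_rot": TCP orientation; "contact_force": force on the tool from outside, world axes, zero at the start; "moment": the same for the moment, N m; "grip_width": finger opening in mm; "grip_force": force on a finger pad.
Only numpy, scipy, OpenCV 4.12 (cv2) and the standard library are available. Lean on these libraries where they do the work, as an engineer would, in place of code of your own. Each camera call takes 0.05 s, during which the arm holds its last target. There are 200 camera calls.

## Working session

There is one attempt and no reset: what is moved stays moved. The work goes in short steps, Python scripts to look and compute and a shell command to move; the robot and the scene stay as the last step left them, time stands still between calls to the robot, and variables do not carry over. Pictures are saved under pics/ and viewed, at most 10 in all, crops included, and the job is handed in when it is done.

```bash
ls; mkdir -p pics; cat > h.py <<'E'
import numpy as np, cv2, json
from station import ctrl
def cal(n):
    c=ctrl.get_calibration(n); return c
def ray(c,u,v):
    E=np.array(c["extrinsics"]); xd=np.array([(u-c["cx"])/c["fx"],(v-c["cy"])/c["fy"]])
    x=xd.copy()
    for _ in range(20): x=xd/(1+c["k1"]*(x@x))
    R=E[:3,:3]; o=-R.T@E[:3,3]; d=R.T@np.array([x[0],x[1],1]); return o,d/np.linalg.norm(d)
def onz(c,u,v,z):
    o,d=ray(c,u,v); return o+d*(z-o[2])/d[2]
def tri(r1,r2):
    o1,d1=r1;o2,d2=r2
    A=np.stack([d1,-d2],1); s=np.linalg.lstsq(A,o2-o1,rcond=None)[0]
    a=o1+s[0]*d1;b=o2+s[1]*d2; return (a+b)/2,np.linalg.norm(a-b)
def proj(c,p):
    E=np.array(c["extrinsics"]); q=E[:3,:3]@np.asarray(p,float)+E[:3,3]; x=q[:2]/q[2]; x=x*(1+c["k1"]*(x@x))
    return np.array([c["cx"]+c["fx"]*x[0],c["cy"]+c["fy"]*x[1]])
def snap(n,f):
    c=cal(n); im=ctrl.read_camera(n); cv2.imwrite("pics/"+f,np.ascontiguousarray(im[:,:,::-1])); return c,im
E
python3 - <<'E'
from h import *
np.set_printoptions(precision=3,suppress=True)
ims=[]
for n in("top","side","wrist"):
    c,im=snap(n,n+"0.png"); print(n,{k:c[k] for k in("fx","cx","cy","k1")}); o,d=ray(c,c["cx"],c["cy"]);print(o,d)
o=ctrl.observe();print(o)
for n in ("top","side"): 
    im=cv2.imread(f"pics/{n}0.png");cv2.imwrite(f"pics/{n}0b.png",cv2.resize(im,(800,600),interpolation=cv2.INTER_CUBIC))
E
```

```text
pics
shift.py
station.py
top {'fx': 461.2910590405261, 'cx': 251.19215857757186, 'cy': 202.56677991337125, 'k1': -0.08428941259624552}
[ 457.908  -30.649 1210.295] [ 0.157 -0.008 -0.988]
side {'fx': 451.31985377378214, 'cx': 257.74813245367477, 'cy': 189.8878226857478, 'k1': -0.17986536180518659}
[  373.111 -1015.955   496.895] [ 0.213  0.897 -0.387]
wrist {'fx': 286.7802586976461, 'cx': 253.6398116630555, 'cy': 194.88401431338073, 'k1': -0.06008780400537589}
[ 239.58  -553.539  383.268] [-0.24  -0.071 -0.968]
{'clock': 0.15, 'joint_pos': array([-1.362,  0.131,  1.489, -0.   ,  1.523, -0.085]), 'qvel': array([-0.   , -0.002, -0.003,  0.   ,  0.   , -0.   ]), 'joint_torque': array([  0.001, -56.048, -49.234,   0.077,   0.031,  -0.   ]), 'tcp_pos': array([ 173.668, -573.87 ,  231.797]), 'tool_rot': array([-0.001,  0.989,  0.146, -0.   ]), 'contact_force': array([0.58 , 0.455, 1.12 ]), 'moment': array([ 0.028,  0.007, -0.036]), 'grip_force': 0.0, 'grip_width': 93.08703822633233}
```

View pics/top0b.png

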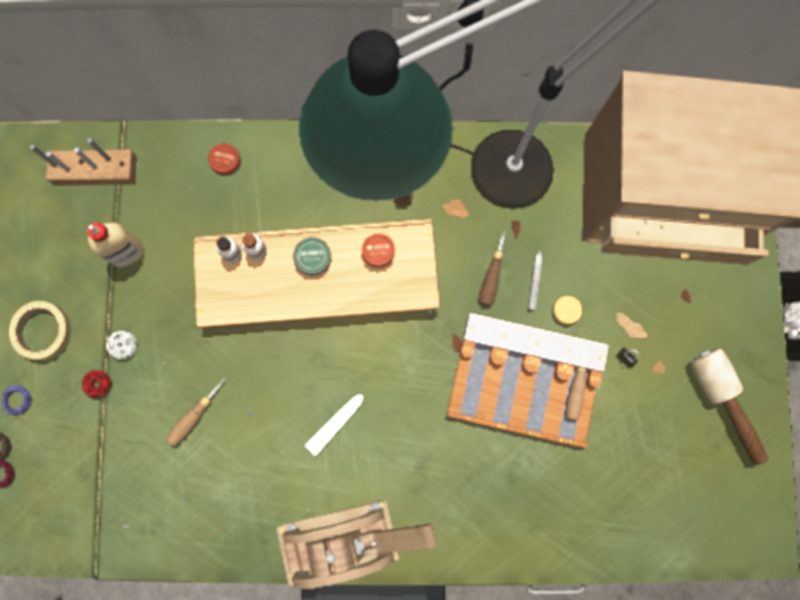

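View pics/side0b.png

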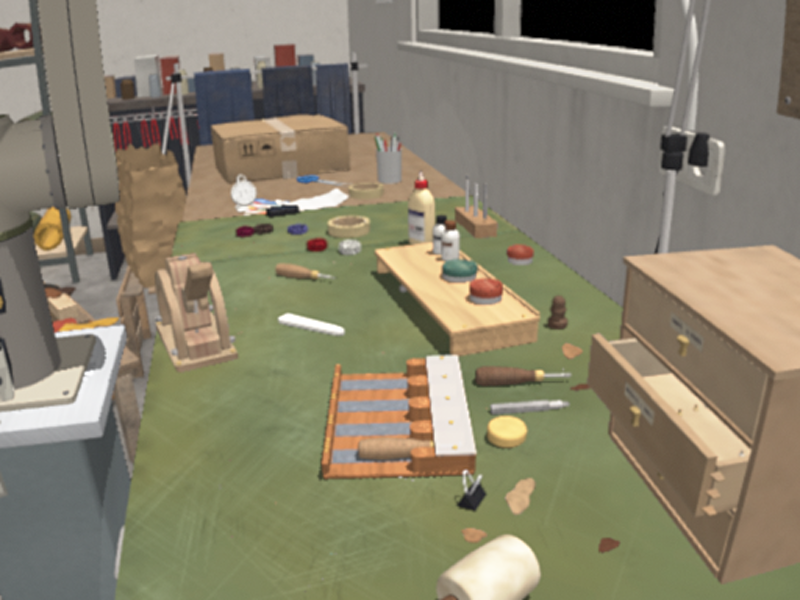

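The top picture shows the shelf (px/800: 195–438, 221–326), the folder at (335,425) with its tip at (362,398), the light-handled awl at (197,412) with its tip at (223,380), and the tray at (450–607, 315–445) with the wheel in its right-hand lane. The side picture may show something grey under the shelf front near (403,290). I'll measure next and crop that spot.

```bash
cat > m.py <<'E'
from h import *
np.set_printoptions(precision=1,suppress=True)
T=cv2.imread("pics/top0.png");S=cv2.imread("pics/side0.png");ct,cs=cal("top"),cal("side")
k=512/800
def blob(im,x0,y0,x1,y1,f):
    hsv=cv2.cvtColor(im,cv2.COLOR_BGR2HSV).astype(int); m=f(hsv).astype(np.uint8)
    z=np.zeros_like(m); z[y0:y1,x0:x1]=m[y0:y1,x0:x1]
    n,l,st,ce=cv2.connectedComponentsWithStats(z); i=1+np.argmax(st[1:,4]); ys,xs=np.where(l==i)
    p=np.stack([xs,ys],1).astype(float); c=p.mean(0); w,V=np.linalg.eigh(np.cov((p-c).T)); t=(p-c)@V[:,1]
    # end points on axis
    return len(p),c,c+V[:,1]*t.min(),c+V[:,1]*t.max(),p
white=lambda h:(h[...,1]<70)&(h[...,2]>150)
notgreen=lambda h:(h[...,0]<30)&(h[...,2]>80)|(h[...,1]<60)&(h[...,2]>110)
for nm,f,bt,bs,z in (("folder",white,(190,245,240,295),(170,195,228,220),5),("awl",notgreen,(100,235,150,290),(170,165,220,185),12)):
    a=blob(T,*bt,f);b=blob(S,*bs,f)
    print(nm,a[0],a[1],a[2],a[3],"|",b[0],b[1],b[2],b[3])
    print(" top onz",[onz(ct,*a[i],z) for i in(1,2,3)])
    print(" tri",[tri(ray(ct,*a[i]),ray(cs,*b[j])) for i,j in((1,1),(2,2),(3,3),(2,3),(3,2))])
print("riser z46",[onz(ct,u*k,v*k,46)[:2] for u,v in((195,237),(432,221),(438,309),(197,326))])
print("tray tops lip z24",[onz(ct,u*k,v*k,24)[:2] for u,v in((448,418),(585,447))], "cover back z32",[onz(ct,u*k,v*k,32)[:2] for u,v in((470,315),(607,345))])
cv2.imwrite("pics/crop1.png",cv2.resize(S[150:240,230:350],None,fx=6,fy=6,interpolation=cv2.INTER_CUBIC))
E
python3 m.py
```

```text
folder 503 [213.1 271.9] [231.9 251.9] [197.4 288.6] | 309 [198.6 206.8] [220.3 211.8] [177.2 202. ]
 top onz [array([466.8,  57.1,   5. ]), array([518.9,   9. ,   5. ]), array([423.7,  96.8,   5. ])]
 tri [(array([467.5,  56.9,   6.3]), np.float64(1.5062662666570752)), (array([518.3,   9. ,   7.4]), np.float64(0.9638715253047504)), (array([419.9,  96.6,   9.4]), np.float64(7.797977317029798)), (array([464.6,   8.3,  50.5]), np.float64(103.9263879399856)), (array([475.6,  91.2, -25.4]), np.float64(106.77643583411162))]
awl 404 [121.3 267.8] [142.7 242.7] [107.8 283.8] | 259 [191.2 173.7] [213.9 177.4] [175.8 171.1]
 top onz [array([474.9, 294.6,  12. ]), array([540.5, 241.4,  12. ]), array([433.6, 328.3,  12. ])]
 tri [(array([474.9, 294.6,  12. ]), np.float64(0.005920155311816747)), (array([539. , 241.5,  12.2]), np.float64(2.8269011217137874)), (array([431.7, 328. ,  13.4]), np.float64(3.6701901166823006)), (array([481.7, 232.7,  51. ]), np.float64(111.84137091775594)), (array([490.3, 325.7, -13. ]), np.float64(115.98730132133065))]
riser z46 [array([775.2, 290.8]), array([ 805.1, -105.7]), array([ 655.6, -114.9]), array([624.9, 279.9])]
tray tops lip z24 [array([ 478.8, -132.1]), array([ 431.8, -357. ])] cover back z32 [array([ 648.3, -169. ]), array([ 599.3, -397.3])]
```

View pics/crop1.png

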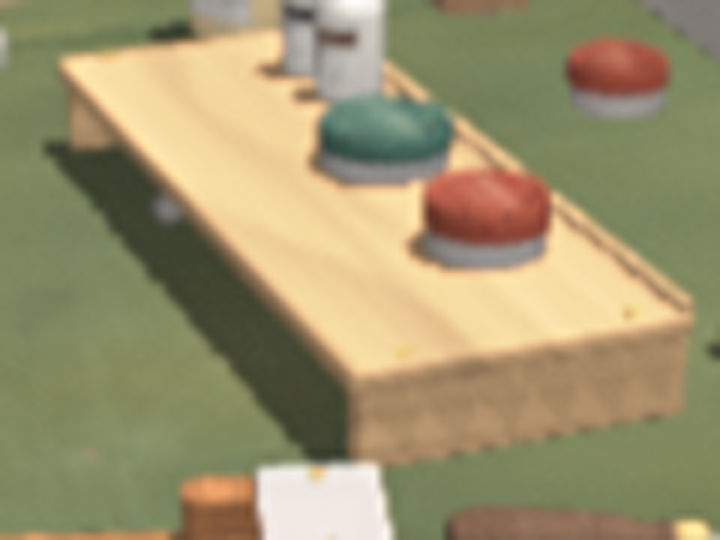

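```bash
cat >> h.py <<'E'
from scipy.spatial.transform import Rotation as Rn
def tool():
    o=ctrl.observe(); w,x,y,z=o["tool_rot"]; return o["tcp_pos"],Rn.from_quat([x,y,z,w]).as_matrix()
def rot(yaw,tilt=0):  # tool down, x axis at yaw; tilt about tool y
    x=np.array([np.cos(yaw),np.sin(yaw),0]);z=np.array([0,0,-1.]);M=np.stack([x,np.cross(z,x),z],1)
    return M@Rn.from_rotvec([0,tilt,0]).as_matrix()
def go(p,M=None):
    q,R=tool(); print("move tool axes",R.T@(np.asarray(p)-q))
    if M is not None: print("rotvec",Rn.from_matrix(R.T@M).as_rotvec(),"move in target axes",M.T@(np.asarray(p)-q))
E
python3 - <<'E'
from h import *
np.set_printoptions(precision=3,suppress=True)
cs=cal("side")
rx=np.array([np.cos(.0776),np.sin(.0776)]);ry=np.array([-rx[1],rx[0]])
org=np.mean([[775.2,290.8],[805.1,-105.7],[655.6,-114.9],[624.9,279.9]],0);print("riser org",org)
for z in(0,5,10):
    p=onz(cs,258,184.7,z); d=p[:2]-org; print(z,p,"riser frame",d@rx,d@ry)
c=cal("wrist");E=np.array(c["extrinsics"]);q,R=tool();o=-E[:3,:3].T@E[:3,3]
print("cam in tool",R.T@(o-q));print((E[:3,:3]@R).T)
go([450,180,232],rot(np.pi+.08))
E
```

```text
riser org [715.2    87.525]
0 [657.185 175.589   0.   ] riser frame -51.01332782187488 92.29687536742439
5 [654.327 163.6     5.   ] riser frame -54.79270084021292 80.56466066952994
10 [651.468 151.61   10.   ] riser frame -58.57207385855095 68.8324459716357
cam in tool [  68.991   -0.561 -151.591]
[[-0.001 -0.968 -0.25 ]
 [ 1.    -0.001 -0.   ]
 [-0.    -0.25   0.968]]
move tool axes [ 482.787 -641.557    0.802]
rotvec [-0.    -0.002 -2.928] move in target axes [-335.693  729.376   -0.203]
```

The crop shows the iron's blunt end (crop px 168,208) about 20 mm inside the shelf's front edge, at riser y of roughly +80. I'll take one low wrist view to get its direction.

```bash
python3 shift.py '[50,36.5,-48,0,0,0,0,50,36.5,-48,0,0,0,0,50,36.5,-48,0,0,0,0,50,36.5,-48,0,0,0,0,50,36.5,-48,0,0,0,0,50,36.5,-48,0,0,0,0,50,36.5,-48,0,0,0,0,50,36.5,-48,0,0,0,0,50,36.5,-48,0,0,0,0,50,36.5,-48,0,0,0,0,50,36.5,-48,0,0,0,0,50,36.5,-48,0,0,0,0,50,36.5,-48,0,0,0,0]' && python3 shift.py '[50,0,0,8,0,0,-0.183,50,0,0,8,0,0,-0.183,50,0,0,8,0,0,-0.183,50,0,0,8,0,0,-0.183,50,0,0,8,0,0,-0.183,50,0,0,8,0,0,-0.183,50,0,0,8,0,0,-0.183,50,0,0,8,0,0,-0.183,50,0,0,8,0,0,-0.183,50,0,0,8,0,0,-0.183,50,0,0,8,0,0,-0.183,50,0,0,8,0,0,-0.183,50,0,0,8,0,0,-0.183,50,0,0,8,0,0,-0.183,50,0,0,0,0,0,-0.183,50,0,0,0,0,0,-0.183]' && python3 shift.py '[50,0,0,0,0,-0.18,0,50,0,0,0,0,-0.18,0,50,0,0,0,0,-0.18,0,50,0,0,0,0,-0.18,0,50,0,0,0,0,-0.18,0,50,0,0,0,0,-0.15,0,50,0,0,0,0,0,0]'
python3 - <<'E'
from h import *
c,im=snap("wrist","w1.png"); np.save("w1.npy",c,allow_pickle=True); print(tool(),ctrl.observe()["joint_pos"])
cv2.imwrite("pics/w1b.png",cv2.resize(im[:,:,::-1],(800,600),interpolation=cv2.INTER_CUBIC))
E
```

```text
clock: 1.78
tcp_pos: [447.5, 162.6, 232.6]
tool_rot: [0.0, 0.989, 0.147, 0.0]
contact_force: [0.7, -0.7, 0.5]
grip_width: 49.8
grip_force: 0.0
clock: 3.78
tcp_pos: [446.9, 160.3, 120.2]
tool_rot: [-0.0, -0.043, 0.999, -0.0]
contact_force: [0.5, -0.4, 0.4]
grip_width: 49.9
grip_force: 0.0
clock: 4.65
tcp_pos: [507.5, 196.3, 135.6]
tool_rot: [0.423, -0.022, 0.906, -0.016]
contact_force: [0.0, -0.5, -0.3]
grip_width: 50.0
grip_force: 0.0
(array([507.29323815, 195.90649207, 135.50493947]), array([[-0.64214165, -0.02581949,  0.76615107],
       [-0.05334385,  0.99851496, -0.0110594 ],
       [-0.76472775, -0.04797115, -0.64256535]])) [ 0.54878234 -0.54040253  2.49748328 -0.8615013   0.56939426 -0.47205332]
```

View pics/w1b.png

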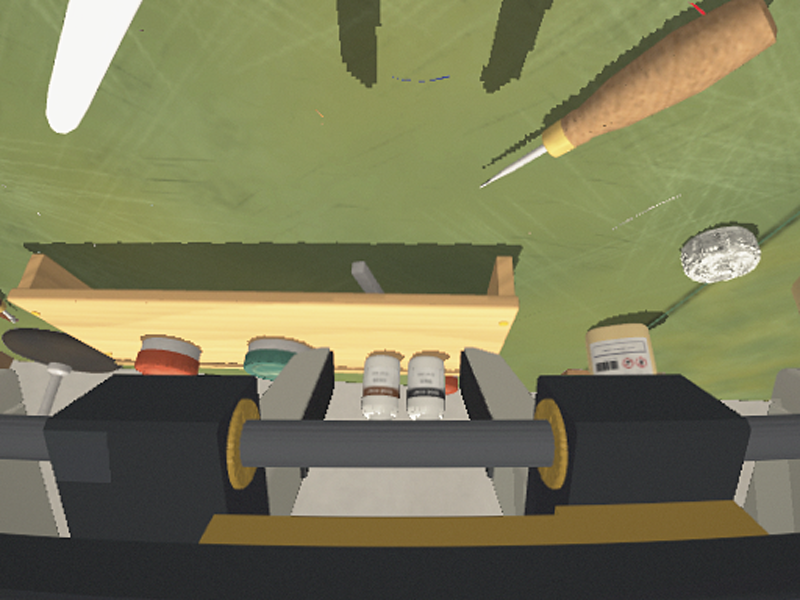

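The view is upside down. The iron's blunt end is at (352–367, 262–290), running inward to (383,293). It is clear of the end panel and to the left of the awl tip at (483,186).

```bash
python3 - <<'E'
from h import *
np.set_printoptions(precision=1,suppress=True)
c=np.load("w1.npy",allow_pickle=True).item();k=512/800
im=cv2.imread("pics/w1.png");hsv=cv2.cvtColor(im,cv2.COLOR_BGR2HSV)
sub=hsv[160:192,215:255]
m=((sub[...,1]<60)&(sub[...,2]>90)); 
for r in range(m.shape[0]):
    xs=np.where(m[r])[0]
    if len(xs): print(r+160,xs.min()+215,xs.max()+215,[int(v) for v in sub[r,xs,2]])
org=np.array([715.2,87.5]);rx=np.array([np.cos(.0776),np.sin(.0776)]);ry=np.array([-rx[1],rx[0]])
def pr(n,u,v,z):
    p=onz(c,u,v,z);d=p[:2]-org;print(n,p,"riser",d@rx,d@ry)
pr("tail bottom L",352*k,262*k,0);pr("tail bottom R",366*k,262*k,0)
pr("right far bottom",384*k,292*k,0)
pr("front edge L",25*k,294*k,46);pr("front edge R",518*k,298*k,46)
pr("awl tip",483*k,186*k,11)
s=cal("side");print(tri(ray(c,359*k,267*k),ray(s,258,184.7)))
f,r=[onz(c,63*k,131*k,5),0];print("folder tip",f)
E
```

```text
167 226 233 [91, 94, 104, 104, 120, 120, 125, 95]
168 225 233 [100, 124, 129, 133, 135, 142, 144, 147, 115]
169 225 234 [116, 136, 140, 142, 146, 144, 146, 146, 121, 95]
170 225 234 [114, 136, 138, 139, 145, 147, 147, 145, 125, 113]
171 225 235 [126, 140, 141, 144, 146, 149, 148, 142, 123, 120, 114]
172 225 236 [137, 144, 143, 146, 144, 148, 147, 140, 123, 119, 118, 94]
173 225 236 [141, 146, 145, 144, 148, 149, 150, 140, 125, 118, 114, 111]
174 225 237 [139, 142, 139, 136, 137, 138, 141, 133, 123, 119, 119, 114, 101]
175 225 238 [112, 131, 131, 129, 128, 129, 128, 130, 130, 123, 118, 118, 112, 93]
176 226 238 [116, 125, 123, 124, 127, 129, 128, 131, 126, 120, 116, 115, 110]
177 226 239 [96, 121, 124, 123, 126, 128, 129, 129, 131, 122, 116, 115, 116, 94]
178 227 239 [103, 120, 122, 121, 123, 124, 126, 127, 124, 119, 116, 116, 110]
179 228 240 [102, 118, 120, 120, 120, 122, 122, 124, 122, 117, 117, 118, 109]
180 229 240 [113, 117, 116, 121, 120, 119, 121, 126, 121, 117, 116, 115]
181 229 241 [99, 116, 118, 119, 121, 121, 122, 125, 123, 118, 116, 114, 108]
182 230 242 [100, 113, 116, 1
[... 226 characters left out ...]
112, 113, 113, 115, 118, 117, 112, 108, 108, 95]
186 233 244 [98, 112, 112, 111, 111, 111, 113, 121, 113, 108, 103, 102]
187 242 244 [122, 117, 115]
tail bottom L [651.  158.8   0. ] riser -58.44664964286227 76.07768287566016
tail bottom R [649.9 169.9   0. ] riser -58.73376086606822 87.21714179076719
right far bottom [700.1 184.1  -0. ] riser -7.560471177293113 97.43961398400782
front edge L [644.7 -87.9  46. ] riser -83.8707455073513 -169.40965103145697
front edge R [607.6 275.1  46. ] riser -92.7403531759899 195.3508173675428
awl tip [541.2 240.   11. ] riser -161.62035533371926 165.53242112001573
(array([654.1, 164.7,   3.6]), np.float64(2.085283188418721))
folder tip [518.8  10.6   5. ]
```

```bash
python3 - <<'E'
from h import *
np.set_printoptions(precision=3,suppress=True)
c=np.load("w1.npy",allow_pickle=True).item()
a=onz(c,226,176,10);b=onz(c,233,186,10);print(a,b,np.arctan2(*(b-a)[1::-1]))
a=onz(c,234,170,0);b=onz(c,244,185,0);print(a,b,np.arctan2(*(b-a)[1::-1]))
go([434,87.5,90],rot(2.396))
q,R=tool();go([434,87.5,90],rot(np.arctan2(R[1,0],R[0,0])))
E
```

```text
[653.932 160.43   10.   ] [679.865 167.979  10.   ] 0.2832700127158071
[655.553 169.399   0.   ] [694.731 181.65    0.   ] 0.30307648737240395
move tool axes [  87.646 -104.17   -25.715]
rotvec [0.294 0.846 0.742] move in target axes [ -19.696 -129.367   45.505]
move tool axes [  87.646 -104.17   -25.715]
rotvec [-0.07   0.87  -0.032] move in target axes [  82.016 -101.967   45.505]
```

```bash
python3 shift.py '[45,0,0,0,-0.014,0.174,-0.006,45,0,0,0,-0.014,0.174,-0.006,45,0,0,0,-0.014,0.174,-0.006,45,0,0,0,-0.014,0.174,-0.006,45,0,0,0,-0.014,0.174,-0.006,45,27,-34,15,0,0,0,45,27,-34,15,0,0,0,45,27,-34,15,0,0,0,45,0,0,6,0,0,0.166,45,0,0,6,0,0,0.166,45,0,0,6,0,0,0.166,45,0,0,6,0,0,0.166,45,0,0,6,0,0,0.166,45,0,0,0,0,0,0]'
python3 - <<'E'
from h import *
np.set_printoptions(precision=3,suppress=True)
go([434,87.5,15],rot(2.396))
c,im=snap("wrist","w2.png")
hsv=cv2.cvtColor(cv2.imread("pics/w2.png"),cv2.COLOR_BGR2HSV).astype(int);m=((hsv[...,1]<60)&(hsv[...,2]>170)).astype(np.uint8)
n,l,st,ce=cv2.connectedComponentsWithStats(m)
for i in range(1,n):
    if st[i,4]>800: print(st[i],ce[i])
i=1+np.argmax(st[1:,4]); cn=cv2.findContours((l==i).astype(np.uint8),cv2.RETR_EXTERNAL,cv2.CHAIN_APPROX_NONE)[0][0][:,0].astype(float)
P=np.array([onz(c,u,v,9)[:2] for u,v in cn]); r=cv2.minAreaRect(P.astype(np.float32)); print(r,cv2.boxPoints(r))
E
```

```text
clock: 6.45
tcp_pos: [439.3, 85.6, 58.2]
tool_rot: [0.025, 0.371, 0.928, 0.01]
contact_force: [-0.3, 0.3, 0.3]
grip_width: 45.0
grip_force: 0.0
move tool axes [ 6.82  -3.868 42.879]
rotvec [ 0.037  0.039 -0.014] move in target axes [ 5.204 -2.182 43.224]
[ 230  192   33   77 2291] [247.048 228.727]
((446.2762756347656, 74.24116516113281), (23.194725036621094, 62.25735092163086), 46.94693374633789) [[415.613  87.018]
 [461.105  44.516]
 [476.94   61.465]
 [431.447 103.966]]
```

```bash
python3 shift.py '[45,0,0,0,0.037,0.039,-0.014,45,6,-2.5,15,0,0,0,45,0,0,14,0,0,0,45,0,0,13,0,0,0,45,0,0,0,0,0,0]'; python3 - <<'E'
from h import *
np.set_printoptions(precision=3,suppress=True)
go([432.5,87.3,15],rot(2.396))
E
```

```text
clock: 7.12
tcp_pos: [433.1, 86.7, 14.9]
tool_rot: [0.001, 0.365, 0.931, -0.002]
contact_force: [-0.2, 0.6, -0.2]
grip_width: 45.0
grip_force: 0.0
move tool axes [ 0.846 -0.013 -0.059]
rotvec [-0.003  0.003 -0.003] move in target axes [ 0.846 -0.011 -0.056]
```

```bash
python3 shift.py '[10,0,0,0,0,0,0,10,0,0,0,0,0,0,10,0,0,0,0,0,0,10,0,0,0,0,0,0,10,0,0,-8,0,0,0,10,0,0,0,0,0,0]' 35; python3 - <<'E'
from h import *
np.set_printoptions(precision=3,suppress=True)
go([501,193,23],rot(3.219))
E
```

```text
clock: 7.88
tcp_pos: [434.4, 86.7, 24.9]
tool_rot: [0.002, 0.366, 0.931, -0.002]
contact_force: [0.7, -1.0, -0.1]
grip_width: 22.8
grip_force: 35.0
move tool axes [ 23.572 123.202   1.63 ]
rotvec [-0.003  0.004 -0.827] move in target axes [-74.662 100.792   1.93 ]
```

```bash
python3 shift.py '[10,8,41,0,0,0,0,10,8,41,0,0,0,0,10,8,41,0,0,0,0,10,0,0,0,0,0,-0.166,10,0,0,0,0,0,-0.166,10,0,0,0,0,0,-0.166,10,0,0,2,0,0,-0.166,10,0,0,4,0,0,-0.163,10,0,0,0,0,0,0]' 35; python3 - <<'E'
from h import *
np.set_printoptions(precision=3,suppress=True)
org=np.array([715.2,87.5]);rx=np.array([np.cos(.0776),np.sin(.0776)]);ry=np.array([-rx[1],rx[0]])
w=lambda x,y,z:np.r_[org+x*rx+y*ry,z]
go(w(-200,122,15.5),rot(3.219))
c,im=snap("top","t2.png");snap("side","s2.png")
T=cv2.imread("pics/top0.png")
hsv=cv2.cvtColor(cv2.imread("pics/s2.png"),cv2.COLOR_BGR2HSV).astype(int)
a=cv2.imread("pics/t2.png")[120:300,100:300];b=cv2.imread("pics/s2.png")[140:260,180:340]
cv2.imwrite("pics/c2.png",np.hstack([cv2.resize(a,(440,396)),cv2.resize(b[:,:],(360,396))]))
E
```

```text
clock: 9.0
tcp_pos: [499.5, 192.9, 17.3]
tool_rot: [-0.0, -0.038, 0.999, -0.002]
contact_force: [0.7, 0.6, -0.0]
grip_width: 23.3
grip_force: 35.0
move tool axes [-6.876  0.167  1.774]
rotvec [-0.005 -0.    -0.001] move in target axes [-6.876  0.155  1.777]
```

View pics/c2.png

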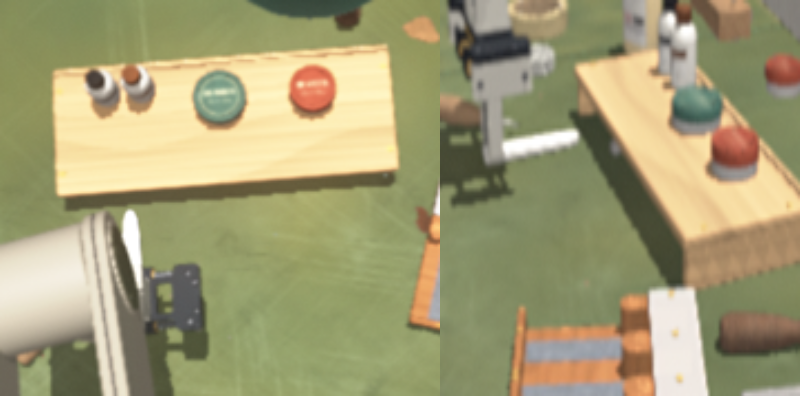

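```bash
python3 - <<'E'
from h import *
np.set_printoptions(precision=1,suppress=True)
p,e=tri(ray(cal("top"),160,217),ray(cal("side"),241,181));print(p,e)
org=np.array([715.2,87.5]);rx=np.array([np.cos(.0776),np.sin(.0776)]);ry=np.array([-rx[1],rx[0]])
d=p[:2]-org;print(d@rx,d@ry)
E
python3 shift.py '[10,-7,0,1.6,0,0,0,10,-40,0,0,0,0,0,10,-40,0,0,0,0,0,10,-30,0,0,0,0,0,10,0,0,0,0,0,0]'
```

```text
[610.1 198.8   8.1] 2.7712540640643457
-96.1748154903267 119.1294069123039
clock: 9.72
tcp_pos: [618.7, 202.0, 16.1]
tool_rot: [0.001, -0.038, 0.999, -0.002]
contact_force: [-0.2, -0.5, -0.8]
grip_width: 22.8
grip_force: 35.0
```

```bash
python3 shift.py '[10,0,-10,0.5,0,0,0,10,0,-10,0,0,0,0,10,1,0,0,0,0,0.1,10,2,0,0,0,0,0.1,10,3,0,0,0,0,0.1,10,4,0,0,0,0,0.1,10,4,0,0,0,0,0.1,10,4,0,0,0,0,0.1,10,4,0,0,0,0,0.1,10,4,0,0,0,0,0.1,10,0,0,0,0,0,0]'; python3 - <<'E'
from h import *
np.set_printoptions(precision=3,suppress=True)
org=np.array([715.2,87.5]);rx=np.array([np.cos(.0776),np.sin(.0776)]);ry=np.array([-rx[1],rx[0]])
q,R=tool();d=q[:2]-org;t=d-114*R[:2,0];print("G",d@rx,d@ry)
t=q[:2]-114*R[:2,0]-org;print("tip",t@rx,t@ry)
c,im=snap("side","s3.png")
cv2.imwrite("pics/c3.png",cv2.resize(im[150:240,200:320,::-1],(720,540)))
E
```

```text
clock: 11.1
tcp_pos: [593.2, 190.1, 15.6]
tool_rot: [0.001, 0.353, 0.936, -0.002]
contact_force: [-0.4, -0.1, -0.9]
grip_width: 23.4
grip_force: 35.0
G -113.6585374803053 111.736242255472
tip -34.186988573390536 30.00413467766537
```

View pics/c3.png

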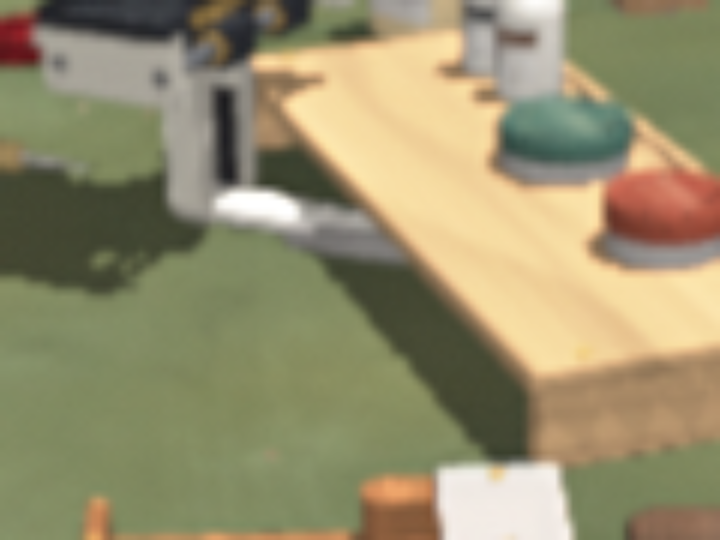

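```bash
python3 shift.py '[10,8,-9,0,0,0,0.1,10,7,-10,0,0,0,0.1,10,6,-10,0,0,0,0.1,10,5,-11,0,0,0,0.1,10,5,-12,0,0,0,0,10,5,-14,0,0,0,0,10,5,-14,0,0,0,0,10,5,-14,0,0,0,0,10,5,-14,0,0,0,0,10,5,-14,0,0,0,0,10,5,-14,0,0,0,0,10,0,0,0,0,0,0]'; python3 - <<'E'
from h import *
np.set_printoptions(precision=3,suppress=True)
org=np.array([715.2,87.5]);rx=np.array([np.cos(.0776),np.sin(.0776)]);ry=np.array([-rx[1],rx[0]])
q,R=tool();d=q[:2]-org;t=d-114*R[:2,0];print("G",d@rx,d@ry)
t=q[:2]-114*R[:2,0]-org;print("tip",t@rx,t@ry)
a=snap("side","s4.png")[1];b=snap("top","t4.png")[1]
cv2.imwrite("pics/c4.png",np.hstack([cv2.resize(b[120:300,100:300,::-1],(440,396)),cv2.resize(a[140:260,180:300,::-1],(360,396))]))
E
```

```text
clock: 12.65
tcp_pos: [443.6, 174.4, 15.3]
tool_rot: [0.001, 0.531, 0.848, -0.002]
contact_force: [0.4, -0.5, -0.0]
grip_width: 22.9
grip_force: 35.0
G -264.0224671493562 107.72904932782853
tip -222.3547757560939 1.6178789030705278
```

View pics/c4.png

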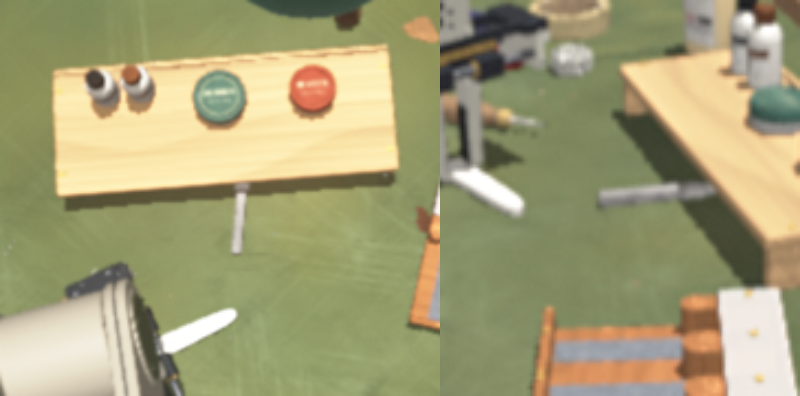

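The iron is out in front: blunt end at crop (238,250), teeth end at (240,187), right at the shelf edge. The folder is still held well. Next I'll measure the tray from both views.

```bash
python3 - <<'E'
from h import *
np.set_printoptions(precision=1,suppress=True)
ct,cs=cal("top"),cal("side")
def quad(im,x0,y0,x1,y1,f):
    hsv=cv2.cvtColor(im,cv2.COLOR_BGR2HSV).astype(int);m=f(hsv).astype(np.uint8);z=np.zeros_like(m);z[y0:y1,x0:x1]=m[y0:y1,x0:x1]
    n,l,st,ce=cv2.connectedComponentsWithStats(z);i=1+np.argmax(st[1:,4])
    c=max(cv2.findContours((l==i).astype(np.uint8),cv2.RETR_EXTERNAL,cv2.CHAIN_APPROX_NONE)[0],key=len)
    h=cv2.convexHull(c)
    for e in np.arange(1,15,.5):
        a=cv2.approxPolyDP(h,e,True)
        if len(a)<=4:break
    return st[i,4],a[:,0].astype(float)
T=cv2.imread("pics/t4.png");S=cv2.imread("pics/s4.png")
w=lambda h:(h[...,1]<60)&(h[...,2]>150)
o=lambda h:((h[...,0]<22)&(h[...,1]>60)&(h[...,2]>70))
n,a=quad(T,285,195,395,240,w);n2,b=quad(S,260,220,310,305,w);print("cover T",n,a.tolist(),"S",n2,b.tolist())
n,a2=quad(T,280,205,395,290,o);n2,b2=quad(S,195,225,310,312,o);print("wood T",n,a2.tolist(),"S",n2,b2.tolist())
for p in a: print("cov z32",onz(ct,*p,32))
for p in a2: print("wood z24",onz(ct,*p,24))
for A,B in((a,b),(a2,b2)):
  for p in A:
    r=[(tri(ray(ct,*p),ray(cs,*q))) for q in B]; r=min(r,key=lambda t:t[1]);print("tri",p,r)
E
```

```text
cover T 1689 [[300.0, 200.0], [389.0, 221.0], [385.0, 237.0], [298.0, 217.0]] S 1512 [[292.0, 227.0], [305.0, 289.0], [279.0, 291.0], [272.0, 229.0]]
wood T 3193 [[289.0, 214.0], [384.0, 237.0], [376.0, 285.0], [287.0, 267.0]] S 3880 [[271.0, 229.0], [303.0, 302.0], [207.0, 306.0], [214.0, 234.0]]
cov z32 [ 652.5 -167.    32. ]
cov z32 [ 598.8 -398.6   32. ]
cov z32 [ 557.1 -386.5   32. ]
cov z32 [ 608.  -161.3   32. ]
wood z24 [ 616.8 -138.9   24. ]
wood z24 [ 557.8 -386.2   24. ]
wood z24 [ 434.5 -361.2   24. ]
wood z24 [ 480.1 -132.8   24. ]
tri [300. 200.] (array([ 679. , -185.5, -127.3]), np.float64(0.3536488031817403))
tri [389. 221.] (array([ 586. , -364.7,  140.7]), np.float64(0.44446838637896396))
tri [385. 237.] (array([ 556.9, -387.1,   29.6]), np.float64(0.8234620110814852))
tri [298. 217.] (array([ 607.3, -161.2,   31.3]), np.float64(1.6940574900786953))
tri [289. 214.] (array([ 613.9, -138.6,   19.4]), np.float64(7.08477472627177))
tri [384. 237.] (array([ 550.3, -353.1,  136. ]), np.float64(3.868622578613025))
tri [376. 285.] (array([ 432.4, -366. ,    6.3]), np.float64(3.665388759848241))
tri [287. 267.] (array([ 480.4, -133. ,   22.8]), np.float64(0.5216461395409765))
```

```bash
cat >> h.py <<'E'
TO=np.array([543.5,-265.5]);TY=-.213
def tray(x,y,z):
    return np.r_[TO+x*np.array([np.cos(TY),np.sin(TY)])+y*np.array([-np.sin(TY),np.cos(TY)]),z]
E
python3 - <<'E'
from h import *
np.set_printoptions(precision=3,suppress=True)
M=rot(np.pi+TY)
go(tray(-105,84,90),M)
E
```

```text
move tool axes [-308.591 -134.035  -72.768]
rotvec [-0.002  0.004 -0.907] move in target axes [ -84.256 -325.396  -74.211]
```

```bash
python3 shift.py '[10,0,0,-20,0,0,0,10,-50,-22,-22,0,0,0,10,-52,-22,-16,0,0,0,10,-52,-22,-16,0,0,0,10,-52,-22,0,0,0,0,10,-52,-22,0,0,0,0,10,-50,-24,0,0,0,0,10,0,0,0,0,0,-0.182,10,0,0,0,0,0,-0.182,10,0,0,0,0,0,-0.182,10,0,0,0,0,0,-0.182,10,0,0,0,0,0,-0.179,10,0,0,0,0,0,0]'; python3 - <<'E'
from h import *
np.set_printoptions(precision=3,suppress=True)
go(tray(-105,84,90),rot(np.pi+TY))
c,im=snap("wrist","w5.png");np.save("w5.npy",c,allow_pickle=True)
cv2.imwrite("pics/w5b.png",cv2.resize(im[:,:,::-1],(800,600),interpolation=cv2.INTER_CUBIC))
E
```

```text
clock: 14.38
tcp_pos: [457.9, -161.0, 91.1]
tool_rot: [0.001, 0.108, 0.994, -0.002]
contact_force: [0.2, 1.2, -0.9]
grip_width: 23.5
grip_force: 35.0
move tool axes [-0.786  0.014  1.125]
rotvec [-0.004  0.002 -0.002] move in target axes [-0.789  0.007  1.124]
```

View pics/w5b.png

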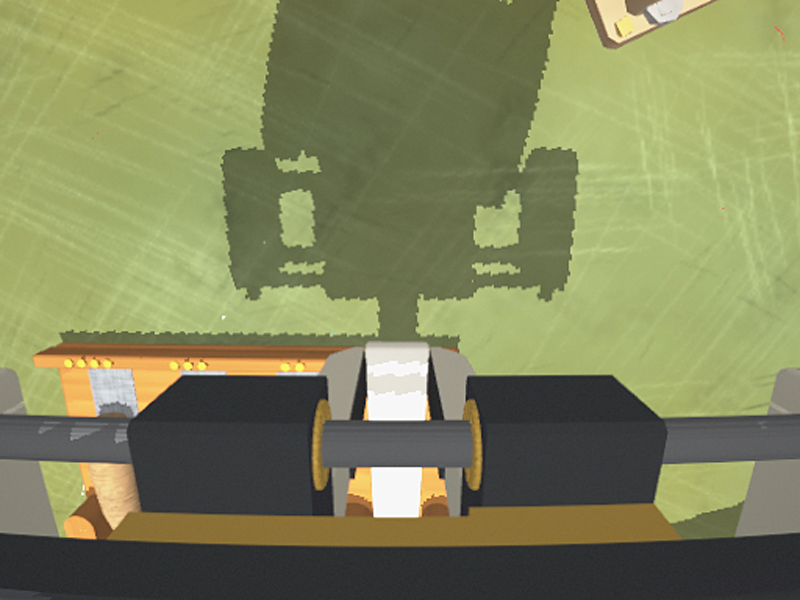

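The folder sits centred between the pads (366–428). The lane-1 noses at (357,505) and (435,505) straddle it, and the pins show at (293,367), (188,366) and (88,364). I'll use these to check the tray pose.

```bash
python3 - <<'E'
from h import *
np.set_printoptions(precision=3,suppress=True)
c=np.load("w5.npy",allow_pickle=True).item();k=.64
im=cv2.imread("pics/w5.png");hsv=cv2.cvtColor(im,cv2.COLOR_BGR2HSV).astype(int)
m=((hsv[...,0]>20)&(hsv[...,0]<32)&(hsv[...,1]>120)&(hsv[...,2]>170)).astype(np.uint8);m[:225]=0;m[242:]=0
n,l,st,ce=cv2.connectedComponentsWithStats(m);P=[ce[i] for i in range(1,n) if st[i,4]>4 and ce[i][0]<205];print(np.array(P))
def lane(lo,hi): 
    q=[p for p in P if lo<p[0]<hi]; return np.mean(q,0)
A=[onz(c,*(np.array(p)*k),24) for p in((88,364),(188,366),(293,367))]
Ri=np.array([[np.cos(TY),np.sin(TY)],[-np.sin(TY),np.cos(TY)]])
for p in A: print(p,"tray",Ri@(p[:2]-TO))
d=A[2]-A[0];print("yaw",np.arctan2(-d[0],d[1]))
# nose midpoint lane1 ~ z29, folder edges
for u,v,z in((357,505,29),(435,505,29)): p=onz(c,u*k,v*k,z);print("nose",Ri@(p[:2]-TO))
q,R=tool()
for v,x0,x1 in((350,366,428),(500,373,421)):
    p=onz(c,(x0+x1)/2*k,v*k,q[2]-6);print("folder tool",R.T@(p-q))
# TCP targets
for n,t,th in(("pre",(22,84,12),.22),("in",(60,84,10),.2),("flat",(60,84,8.8),0)):
    M=rot(np.pi+TY,th);print(n);go(tray(*t)-M@np.array([-114,0,14.5]),M)
E
```

```text
[[ 43.091 232.091]
 [ 51.217 232.13 ]
 [ 59.615 232.462]
 [ 68.13  232.826]
 [110.846 233.577]
 [119.609 233.783]
 [128.708 234.   ]
 [181.903 234.516]
 [191.367 234.633]
 [ 33.    235.   ]]
[ 442.169 -328.504   24.   ] tray [-85.722 -83.001]
[ 454.669 -273.763   24.   ] tray [-85.077 -26.855]
[ 466.903 -218.642   24.   ] tray [-84.772  29.607]
yaw -0.22144050797986695
nose [-2.7   61.434]
nose [ -2.703 105.563]
folder tool [11.087  0.508  5.978]
folder tool [-55.26    0.673   6.098]
pre
move tool axes [-19.739   0.233  40.075]
rotvec [-0.004  0.222 -0.006] move in target axes [-28.073  -0.05   34.751]
in
move tool axes [-56.972   0.459  44.312]
rotvec [-0.004  0.202 -0.006] move in target axes [-64.699  -0.05   31.993]
flat
move tool axes [-51.776   0.531  67.862]
rotvec [-0.004  0.002 -0.006] move in target axes [-51.9    -0.05   67.769]
```

```bash
sed -i 's/^TO=.*/TO=np.array([543.7,-264.6]);TY=-.217/' h.py; python3 shift.py '[10,0,0,0,0,0.11,-0.004,10,0,0,0,0,0.11,-0.003,10,-14,0.5,17,0,0,0,10,-14,0.5,17,0,0,0,10,0,0,0,0,0,0]'; python3 - <<'E'
from h import *
np.set_printoptions(precision=3,suppress=True)
q,R=tool();t=q+R@np.array([-114,0,14.5]);Ri=np.array([[np.cos(TY),np.sin(TY)],[-np.sin(TY),np.cos(TY)]]);print("tip tray",Ri@(t[:2]-TO),t[2])
for n,t,th in(("in",(62,84,10.5),.22),("flat",(62,84,9),0)):
    M=rot(np.pi+TY,th);print(n);go(tray(*t)-M@np.array([-114,0,14.5]),M)
# triangulate the real tip
a=snap("top","t6.png")[1];b=snap("side","s6.png")[1]
cv2.imwrite("pics/c6.png",np.hstack([cv2.resize(a[190:290,280:400,::-1],(400,333)),cv2.resize(b[215:315,190:310,::-1],(400,333))]))
E
```

```text
clock: 15.05
tcp_pos: [476.3, -163.5, 50.1]
tool_rot: [-0.11, 0.105, 0.988, 0.01]
contact_force: [-1.1, 0.5, 0.2]
grip_width: 23.4
grip_force: 35.0
tip tray [20.476 84.701] 10.912068910977794
in
move tool axes [-40.574  -0.431  -8.541]
rotvec [-0.005 -0.002  0.005] move in target axes [-40.589  -0.182  -8.478]
flat
move tool axes [-40.527  -0.305  18.151]
rotvec [-0.004 -0.222  0.006] move in target axes [-35.549  -0.182  26.613]
```

View pics/c6.png

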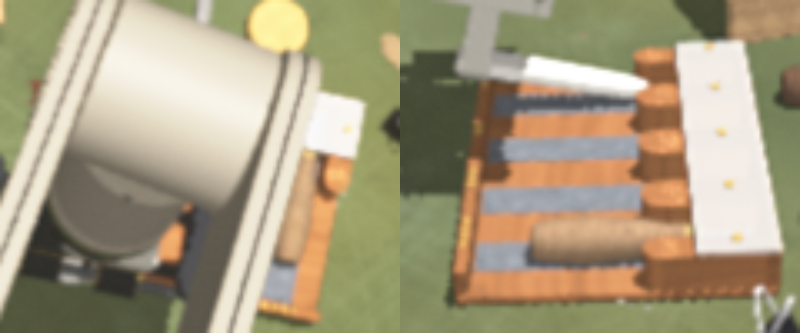

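The folder tip sits low between the lane-1 noses, just short of the cover, with its tail raised over the lip. I'll slide it in and flatten it.

```bash
python3 shift.py '[10,-10,-0.1,-2.1,0,0,0,10,-10,-0.1,-2.1,0,0,0,10,-10,-0.1,-2.1,0,0,0,10,-10,-0.1,-2,0,0,0,10,0,0,6.6,0,-0.055,0,10,0,0,6.6,0,-0.055,0,10,0,0,6.6,0,-0.055,0,10,0,0,6.6,0,-0.055,0,10,0,0,0,0,0,0]';python3 shift.py '[10,-4,0,0,0,0,0,10,-4,0,0,0,0,0,10,-2,0,0,0,0,0,10,0,0,0,0,0,0]' ; python3 - <<'E'
from h import *
np.set_printoptions(precision=3,suppress=True)
q,R=tool();t=q+R@np.array([-114,0,14.5]);Ri=np.array([[np.cos(TY),np.sin(TY)],[-np.sin(TY),np.cos(TY)]]);print("tip tray",Ri@(t[:2]-TO),t[2])
M=rot(np.pi+TY);go(tray(77,84,8.3)-M@np.array([-114,0,14.5]),M)
E
```

```text
clock: 16.27
tcp_pos: [512.6, -171.8, 24.5]
tool_rot: [-0.0, 0.104, 0.995, -0.002]
contact_force: [-0.2, -0.9, -0.2]
grip_width: 23.2
grip_force: 35.0
clock: 16.77
tcp_pos: [523.7, -174.3, 25.1]
tool_rot: [0.001, 0.104, 0.995, -0.002]
contact_force: [0.2, 0.3, -0.2]
grip_width: 23.0
grip_force: 35.0
tip tray [75.022 84.869] 10.778221447325752
move tool axes [-1.993  0.084  2.308]
rotvec [-0.003  0.002  0.009] move in target axes [-1.996  0.094  2.306]
```

```bash
python3 shift.py '[10,0,0,1.6,0,0,0,10,-1,0,0,0,0,0,10,-1,0,0,0,0,0,10,0,0,0,0,0,0]' 5 ; python3 shift.py '[10,-1,0,0,0,0,0,10,-1,0,0,0,0,0]';python3 shift.py '[10,-1,0,0,0,0,0,10,-1,0,0,0,0,0]'; python3 - <<'E'
from h import *
np.set_printoptions(precision=3,suppress=True)
q,R=tool();t=q+R@np.array([-114,0,14.5]);Ri=np.array([[np.cos(TY),np.sin(TY)],[-np.sin(TY),np.cos(TY)]]);print("tip tray",Ri@(t[:2]-TO),t[2])
E
```

```text
clock: 17.27
tcp_pos: [525.4, -174.7, 23.5]
tool_rot: [0.001, 0.104, 0.995, -0.002]
contact_force: [-0.4, -0.1, -0.6]
grip_width: 24.1
grip_force: 5.0
clock: 17.52
tcp_pos: [526.5, -174.8, 23.1]
tool_rot: [-0.0, 0.104, 0.995, -0.002]
contact_force: [-3.7, 1.0, -0.3]
grip_width: 23.8
grip_force: 4.9
clock: 17.77
tcp_pos: [527.6, -175.0, 22.6]
tool_rot: [-0.001, 0.104, 0.995, -0.001]
contact_force: [-6.2, 0.3, 0.2]
grip_width: 23.7
grip_force: 4.9
tip tray [78.987 85.026] 7.845302349903887
```

```bash
python3 shift.py '[34,0,0,0,0,0,0,34,0,0,0,0,0,0,34,0,0,-6,0,0,0,34,0,0,-25,0,0,0,34,0,0,-40,0,0,0]' ; python3 - <<'E'
from h import *
np.set_printoptions(precision=2,suppress=True)
Ri=np.array([[np.cos(TY),np.sin(TY)],[-np.sin(TY),np.cos(TY)]])
c,im=snap("wrist","w7.png")
h=cv2.cvtColor(cv2.imread("pics/w7.png"),cv2.COLOR_BGR2HSV).astype(int)
m=((h[...,1]<50)&(h[...,2]>170)).astype(np.uint8);n,l,st,ce=cv2.connectedComponentsWithStats(m)
for i in range(1,n):
    if st[i,4]>300 and abs(ce[i][0]-254)<60:
        cn=cv2.findContours((l==i).astype(np.uint8),0,1)[0][0][:,0].astype(float);P=np.array([Ri@(onz(c,u,v,17)[:2]-TO) for u,v in cn]);print(st[i],"tray",P.min(0),P.max(0))
# iron from t4/s4
T=cv2.imread("pics/t4.png");S=cv2.imread("pics/s4.png");ct,cs=cal("top"),cal("side")
def blob(im,x0,y0,x1,y1):
    h=cv2.cvtColor(im,cv2.COLOR_BGR2HSV).astype(int);m=((h[...,1]<75)&(h[...,2]>85)).astype(np.uint8);z=np.zeros_like(m);z[y0:y1,x0:x1]=m[y0:y1,x0:x1]
    n,l,st,ce=cv2.connectedComponentsWithStats(z);i=1+np.argmax(st[1:,4]);ys,xs=np.where(l==i);p=np.stack([xs,ys],1).astype(float);cc=p.mean(0);w,V=np.linalg.eigh(np.cov((p-cc).T));t=(p-cc)@V[:,1]
    return st[i],cc,cc+V[:,1]*t.min(),cc+V[:,1]*t.max()
a=blob(T,195,203,220,240);b=blob(S,230,190,275,205)
print(a,b)
for i in(1,2,3): print("top z8",onz(ct,*a[i],8))
for i in(1,2,3):
    for j in (1,2,3):
        r=tri(ray(ct,*a[i]),ray(cs,*b[j]))
        if r[1]<12: print(i,j,r)
E
```

```text
clock: 18.4
tcp_pos: [528.1, -174.8, 94.3]
tool_rot: [-0.001, 0.104, 0.995, -0.001]
contact_force: [0.2, -0.5, 0.6]
grip_width: 34.4
grip_force: 0.0
[ 237  186   32   83 2342] tray [-52.4   70.26] [22.02 96.33]
[ 206  299   85   32 2481] tray [53.4  40.02] [ 88.59 119.17]
(array([204, 203,  10,  33, 207], dtype=int32), array([208.29, 218.77]), array([209.83, 202.7 ]), array([206.72, 235.16])) (array([232, 194,  40,  11, 282], dtype=int32), array([249.77, 198.56]), array([271.07, 196.83]), array([231.76, 200.02]))
top z8 [604.93  71.74   8.  ]
top z8 [647.66  68.49   8.  ]
top z8 [561.79  75.04   8.  ]
1 1 (array([606.95,  71.65,   5.78]), np.float64(3.5250896863335166))
3 3 (array([561.  ,  75.32,   6.17]), np.float64(1.9122882851019973))
```

```bash
python3 - <<'E'
from h import *
np.set_printoptions(precision=3,suppress=True)
go([583,73.3,80],rot(np.pi-.0755))
E
```

```text
move tool axes [  1.791 254.873  20.301]
rotvec [-0.005  0.008 -0.133] move in target axes [-32.076 252.749  21.553]
```

```bash
python3 shift.py '[34,0,51,0,0,0,0,34,0,51,0,0,0,0,34,0,51,0,0,0,0,34,1,51,0,0,0,0,34,1,51,10,0,0,0,34,0,0,10,-0.005,0.008,-0.133,34,0,0,0,0,0,0]' ; python3 - <<'E'
from h import *
np.set_printoptions(precision=3,suppress=True)
c,im=snap("wrist","w8.png")
h=cv2.cvtColor(cv2.imread("pics/w8.png"),cv2.COLOR_BGR2HSV).astype(int)
m=((h[...,1]<60)&(h[...,2]>110)).astype(np.uint8);n,l,st,ce=cv2.connectedComponentsWithStats(m)
for i in range(1,n):
    if st[i,4]>150 and 200<ce[i][0]<310:
        ys,xs=np.where(l==i);print(st[i],ce[i])
        if abs(ce[i][0]-254)<40:
            for r in range(st[i,1],st[i,1]+st[i,3],8):
                x=xs[ys==r]; print(r,x.min(),x.max(),onz(c,x.mean(),r,10))
go([585,73.3,15],rot(np.pi-.0755))
E
```

```text
clock: 19.32
tcp_pos: [579.5, 75.2, 73.0]
tool_rot: [-0.004, 0.037, 0.999, 0.001]
contact_force: [-0.2, -0.0, -1.0]
grip_width: 34.0
grip_force: 0.0
[ 243  190   15   79 1045] [250.193 228.795]
190 244 256 [561.075  74.292  10.   ]
198 244 256 [567.424  73.791  10.   ]
206 244 256 [573.862  73.283  10.   ]
214 244 257 [580.425  73.16   10.   ]
222 244 256 [587.026  72.244  10.   ]
230 244 256 [593.759  71.712  10.   ]
238 244 256 [600.599  71.171  10.   ]
246 244 257 [607.58   71.026  10.   ]
254 244 256 [614.615  70.062  10.   ]
262 245 256 [621.834  69.904  10.   ]
[ 191  222   33   47 1028] [205.75  245.206]
[ 284  222   33   47 1035] [301.48  245.156]
[195 299  17  31 403] [202.462 312.404]
[297 299  16  31 392] [304.997 312.406]
move tool axes [-5.626 -1.038 58.613]
rotvec [ 0.002 -0.007 -0.002] move in target axes [-5.232 -0.954 58.651]
```

```bash
python3 shift.py '[34,-5.5,-1.5,20,0,-0.007,0,34,0,0,25,0,0,0,34,0,0,13,0,0,0,0,0,0,0,0,0,0,0,0,0,0,0,0,0,0,0,0,0,0,0,0,0,0,0,0,0,0,0]' 35; python3 shift.py '[0,0,0,-3,0,0,0,0,20,0,0,0,0,0,0,30,0,0,0,0,0,0,0,0,-40,0,0,0,0,0,0,-30,0,0,0,0,0,0,0,0,0,0]'; python3 - <<'E'
from h import *
np.set_printoptions(precision=3,suppress=True)
# iron tip 83 ahead of grasp, hover tip at tray x=34
M=rot(np.pi+TY);go(tray(34-83,28,85),M)
E
```

```text
clock: 20.25
tcp_pos: [585.6, 72.8, 16.2]
tool_rot: [0.001, 0.038, 0.999, 0.001]
contact_force: [-0.1, -0.1, 4.3]
grip_width: 9.9
grip_force: 35.0
clock: 21.0
tcp_pos: [537.5, 76.7, 91.6]
tool_rot: [0.003, 0.038, 0.999, 0.001]
contact_force: [-0.3, 0.4, -0.7]
grip_width: 10.2
grip_force: 35.0
move tool axes [  12.74  -305.256    5.719]
rotvec [0.003 0.006 0.142] move in target axes [ -30.583 -303.969    6.604]
```

```bash
python3 shift.py '[0,2.5,-61,0,0,0,0,0,2.5,-61,0,0,0,0,0,2.5,-61,0,0,0,0,0,2.5,-61,0,0,0,0,0,2.5,-61,0,0,0,0,0,0,0,0,0.003,0.006,0.142,0,0,0,0,0,0,0]' ; python3 - <<'E'
from h import *
np.set_printoptions(precision=3,suppress=True)
q,R=tool();c,im=snap("wrist","w9.png")
h=cv2.cvtColor(cv2.imread("pics/w9.png"),cv2.COLOR_BGR2HSV).astype(int)
m=((h[...,1]<50)&(h[...,2]>100)).astype(np.uint8);m[:,:236]=0;m[:,268:]=0;n,l,st,ce=cv2.connectedComponentsWithStats(m)
for i in range(1,n):
    if st[i,4]>60:
        ys,xs=np.where(l==i);print(st[i],ce[i])
        for r in range(st[i,1],st[i,1]+st[i,3],8):
                x=xs[ys==r]; print(r,x.min(),x.max(),R.T@(onz(c,x.mean(),r,q[2]-5)-q))
M=rot(np.pi+TY);go(tray(34-83,28,24.5),M)
E
```

```text
clock: 21.88
tcp_pos: [498.8, -226.9, 86.3]
tool_rot: [-0.004, 0.109, 0.994, 0.0]
contact_force: [-0.6, 0.0, -0.1]
grip_width: 9.9
grip_force: 35.0
[ 236  176   32   93 2495] [251.832 218.657]
176 238 267 [39.784 -0.254  5.314]
184 238 267 [35.244 -0.263  5.278]
192 238 267 [30.642 -0.272  5.242]
200 238 267 [25.977 -0.281  5.205]
208 238 267 [21.244 -0.291  5.168]
216 239 267 [16.442 -0.013  5.13 ]
224 236 267 [11.568 -0.89   5.092]
232 236 267 [ 6.618 -1.501  5.053]
240 236 267 [ 1.589 -1.049  5.013]
248 236 267 [-3.521 -1.474  4.973]
256 236 262 [-8.718 -1.335  4.932]
264 236 262 [-14.003  -1.182   4.891]
[236 299  32  32 959] [251.71  315.192]
299 236 264 [-38.282  -0.859   4.699]
307 236 267 [-44.122  -1.06    4.653]
315 236 267 [-50.08   -0.801   4.606]
323 236 267 [-56.162  -1.099   4.559]
move tool axes [-3.29   0.174 61.999]
rotvec [-0.001 -0.008  0.002] move in target axes [-2.819  0.145 62.022]
```

```bash
python3 shift.py '[0,-3,0,25,0,-0.008,0,0,0,0,25,0,0,0,0,0,0,9,0,0,0,0,0,0,2,0,0,0,0,0,0,0,0,0,0]' ; python3 - <<'E'
from h import *
np.set_printoptions(precision=3,suppress=True)
M=rot(np.pi+TY);go(tray(77-83,28,24.5),M)
a=snap("side","s10.png")[1]
cv2.imwrite("pics/c10.png",cv2.resize(a[215:315,190:320,::-1],(780,600),interpolation=cv2.INTER_CUBIC))
h=cv2.cvtColor(cv2.imread("pics/s10.png"),cv2.COLOR_BGR2HSV).astype(int)
E
```

```text
clock: 22.55
tcp_pos: [503.3, -227.5, 27.7]
tool_rot: [0.002, 0.108, 0.994, -0.001]
contact_force: [-0.1, 0.3, 0.0]
grip_width: 9.8
grip_force: 35.0
move tool axes [-41.396   0.387   3.345]
rotvec [-0.002  0.003  0.001] move in target axes [-41.407   0.418   3.202]
```

```bash
python3 shift.py '[0,-10,0,0,0,0,0,0,-10,0,1,0,0,0,0,-8,0.3,1,0,0,0,0,0,0,1,0,0,0,0,0,0,0,0,0,0]' ;python3 shift.py '[0,-3,0,0,0,0,0,0,-3,0,0,0,0,0,0,-2,0,0,0,0,0,0,0,0,0,0,0,0]' 6; python3 - <<'E'
from h import *
np.set_printoptions(precision=3,suppress=True)
M=rot(np.pi+TY);go(tray(77-83,28,24.5),M)
E
```

```text
clock: 23.22
tcp_pos: [530.5, -233.4, 24.2]
tool_rot: [0.001, 0.108, 0.994, -0.001]
contact_force: [1.3, -0.5, 2.5]
grip_width: 9.5
grip_force: 35.0
clock: 23.72
tcp_pos: [538.2, -235.0, 24.1]
tool_rot: [0.001, 0.108, 0.994, -0.001]
contact_force: [-1.1, 0.8, 4.4]
grip_width: 10.3
grip_force: 6.0
move tool axes [-5.72   0.302 -0.335]
rotvec [-0.002  0.003 -0.   ] move in target axes [-5.719  0.301 -0.351]
```

```bash
python3 shift.py '[0,-1.5,0,-0.3,0,0,0,0,-1.5,0,0,0,0,0]' 6;python3 shift.py '[0,-1,0,0,0,0,0,0,-1,0,0,0,0,0]' 6; python3 shift.py '[0,-1,0,0,0,0,0,0,-1,0,0,0,0,0]' 6; python3 - <<'E'
from h import *
np.set_printoptions(precision=3,suppress=True)
M=rot(np.pi+TY);go(tray(77-83,28,24.5),M)
E
```

```text
clock: 23.98
tcp_pos: [540.7, -235.5, 24.2]
tool_rot: [0.001, 0.108, 0.994, -0.001]
contact_force: [-1.2, 0.4, 3.8]
grip_width: 10.3
grip_force: 6.0
clock: 24.22
tcp_pos: [542.8, -235.9, 24.2]
tool_rot: [0.001, 0.108, 0.994, -0.001]
contact_force: [-1.5, 0.2, 1.8]
grip_width: 10.5
grip_force: 6.0
clock: 24.48
tcp_pos: [544.1, -236.2, 24.1]
tool_rot: [0.0, 0.108, 0.994, -0.001]
contact_force: [-5.9, 1.1, 4.6]
grip_width: 10.5
grip_force: 6.0
move tool axes [ 0.236  0.198 -0.435]
rotvec [-0.001  0.001 -0.   ] move in target axes [ 0.236  0.199 -0.434]
```

```bash
python3 shift.py '[28,0,0,0,0,0,0,28,0,0,0,0,0,0,28,0,0,-6,0,0,0,28,0,0,-30,0,0,0,28,0,0,-40,0,0,0]' ; python3 - <<'E'
from h import *
np.set_printoptions(precision=3,suppress=True)
Ri=np.array([[np.cos(TY),np.sin(TY)],[-np.sin(TY),np.cos(TY)]])
c,im=snap("wrist","w11.png");snap("side","s11.png")
h=cv2.cvtColor(cv2.imread("pics/w11.png"),cv2.COLOR_BGR2HSV).astype(int)
for y in (84,56,28):
    pass
go([463.4,303.6,95],rot(2.459))
# iron tail: sample brightness along lane-2 centre at z=18
for x in range(-60,0,4):
    u,v=proj(c,tray(x,28,18)); print(x,h[int(v),int(u)],end=' ')
E
```

```text
clock: 25.1
tcp_pos: [543.8, -235.8, 100.3]
tool_rot: [0.0, 0.108, 0.994, -0.0]
contact_force: [-0.4, -0.9, 0.3]
grip_width: 28.1
grip_force: 0.0
move tool axes [199.311 510.691   7.156]
rotvec [-0.001  0.012  0.466] move in target axes [407.232 366.897  11.428]
-60 [108  10 127] -56 [108  10 123] -52 [105  12 129] -48 [ 96  11 121] -44 [100   7 116] -40 [128   9 112] -36 [106  13 209] -32 [ 96  10 124] -28 [ 18  19 134] -24 [ 21  22 151] -20 [ 18  11 239] -16 [ 18  13 231] -12 [ 20  13 234] -8 [ 19  12 230] -4 [ 22  12 230]
```

```bash
python3 shift.py '[45,22,57,0,0,0,0,45,22,57,0,0,0,0,45,22,57,0,0,0,0,45,22,57,0,0,0,0,45,22,57,0,0,0,0,45,22,57,0,0,0,0,45,22,57,0,0,0,0,45,22,56,0,0,0,0,45,22,56,0,0,0,0,45,0,0,0,0,0.006,0.16,45,0,0,0,0,0.006,0.16,45,0,0,0,0,0,0.146,45,0,0,0,0,0,0]' ; python3 - <<'E'
from h import *
np.set_printoptions(precision=3,suppress=True)
q,R=tool();c,im=snap("wrist","w12.png")
go([463.4,303.6,15],rot(2.459))
h=cv2.cvtColor(cv2.imread("pics/w12.png"),cv2.COLOR_BGR2HSV).astype(int)
m=((h[...,0]<22)&(h[...,1]>60)&(h[...,2]>90)).astype(np.uint8);n,l,st,ce=cv2.connectedComponentsWithStats(m)
for i in range(1,n):
    if st[i,4]>300:
        print(st[i],ce[i])
        ys,xs=np.where(l==i)
        if abs(ce[i][0]-254)<60:
            for r in range(st[i,1],st[i,1]+st[i,3],9):
                x=xs[ys==r]; print(r,x.min(),x.max(),onz(c,x.mean(),r,13))
E
```

```text
clock: 26.82
tcp_pos: [461.3, 305.4, 98.9]
tool_rot: [-0.005, 0.335, 0.942, -0.0]
contact_force: [0.1, 0.1, 0.6]
grip_width: 45.2
grip_force: 0.0
move tool axes [-3.461  0.265 83.904]
rotvec [-0.004 -0.009  0.003] move in target axes [-2.733 -0.058 83.931]
[ 236  164   33  105 2395] [253.279 208.871]
164 253 253 [433.239 327.261  13.   ]
173 241 266 [439.392 322.789  13.   ]
182 240 267 [445.367 317.925  13.   ]
191 239 267 [451.164 312.655  13.   ]
200 239 268 [457.593 307.971  13.   ]
209 239 267 [463.578 302.54   13.   ]
218 240 266 [469.938 297.357  13.   ]
227 241 266 [476.684 292.428  13.   ]
236 243 264 [483.269 287.067  13.   ]
245 245 262 [489.972 281.609  13.   ]
254 245 261 [496.515 275.699  13.   ]
263 246 246 [499.451 265.064  13.   ]
[155 255  20  58 608] [162.39  284.104]
[333 255  20  58 605] [344.821 283.944]
[ 116  320  366   30 7270] [306.083 337.274]
320 456 459 [684.604 388.409  13.   ]
329 126 467 [623.805 302.562  13.   ]
338 121 477 [596.513 253.281  13.   ]
347 118 389 [576.389 211.25   13.   ]
```

```bash
python3 shift.py '[45,-3,-0.6,28,-0.004,-0.009,0,45,0,0,30,0,0,0,45,0,0,20,0,0,0,45,0,0,5,0,0,0,10,0,0,0,0,0,0,10,0,0,0,0,0,0,10,0,0,0,0,0,0,10,0,0,0,0,0,0]' 35; python3 shift.py '[10,0,0,-30,0,0,0,10,0,0,-50,0,0,0,10,0,0,0,0,0,0]'; python3 - <<'E'
from h import *
np.set_printoptions(precision=3,suppress=True)
M=rot(np.pi+TY);go(tray(-112,-28,100),M)
q,R=tool();c,im=snap("wrist","w13.png")
a=snap("top","t13.png")[1];b=snap("side","s13.png")[1]
def tip(im,x0,y0,x1,y1): pass
E
```

```text
clock: 27.88
tcp_pos: [464.0, 303.6, 17.3]
tool_rot: [0.001, 0.335, 0.942, 0.001]
contact_force: [-0.6, -1.3, 6.1]
grip_width: 24.7
grip_force: 35.0
clock: 28.25
tcp_pos: [466.1, 304.8, 101.1]
tool_rot: [0.003, 0.335, 0.942, 0.003]
contact_force: [1.1, 0.9, -1.3]
grip_width: 25.1
grip_force: 35.0
move tool axes [-332.1   -468.006   -1.43 ]
rotvec [ 0.007  0.005 -0.466] move in target axes [ -86.325 -567.335    1.103]
```

```bash
python3 - <<'E'
from h import *
np.set_printoptions(precision=1,suppress=True)
q,R=tool();print("tips",ctrl.tips_ahead)
for n,f,f0 in(("top","t13.png","t4.png"),("side","s13.png","s4.png")):
    c=cal(n);e=proj(c,q+R@np.array([-100,0,6.]));f2=proj(c,q+R@np.array([-56,0,6.]));print(n,"exp tip",e,"ferrule",f2)
    im=cv2.imread("pics/"+f);h=cv2.cvtColor(im,cv2.COLOR_BGR2HSV).astype(int)
    x,y=e.astype(int);m=((h[...,1]<85)&(h[...,2]>120)).astype(np.uint8);z=np.zeros_like(m);z[y-14:y+14,x-22:x+22]=m[y-14:y+14,x-22:x+22]
    nn,l,st,ce=cv2.connectedComponentsWithStats(z)
    for i in range(1,nn):
        if st[i,4]>4: print(st[i],ce[i])
a=cv2.imread("pics/t13.png");b=cv2.imread("pics/s13.png")
E
```

```text
tips 14.0
top exp tip [136.3 240.6] ferrule [124.4 254.5]
[123 240  14  14  72] [129.6 246.7]
side exp tip [213.4 153. ] ferrule [200.6 151.4]
[ 191  139   44   28 1019] [214.8 152.1]
```

```bash
python3 shift.py '[10,-33,-47,0,0,0,0,10,-33,-47,0,0,0,0,10,-33,-47,0,0,0,0,10,-33,-47,0,0,0,0,10,-33,-47,0,0,0,0,10,-33,-47,0,0,0,0,10,-33,-47,0,0,0,0,10,-33,-47,0,0,0,0,10,-33,-46,0,0,0,0,10,-33,-46,0,0,0,0,10,0,0,0,0.003,0,-0.16,10,0,0,0,0.003,0,-0.16,10,0,0,0,0,0,-0.146,10,0,0,0,0,0.125,0,10,0,0,0,0,0.125,0,10,0,0,0,0,0,0]' ; python3 - <<'E'
from h import *
np.set_printoptions(precision=3,suppress=True)
q,R=tool();t=np.array([-100,0,6.]);p=q+R@t;Ri=np.array([[np.cos(TY),np.sin(TY)],[-np.sin(TY),np.cos(TY)]]);print("tip tray",Ri@(p[:2]-TO),p[2])
for P,th in(((20,-28,18),.25),((62,-28,18),.25),((62,-28,19.5),0),((77,-28,19.5),0)):
    M=rot(np.pi+TY,th);print(P);go(tray(*P)-M@t,M)
E
```

```text
clock: 30.4
tcp_pos: [422.9, -267.1, 92.7]
tool_rot: [-0.128, 0.107, 0.986, 0.012]
contact_force: [0.1, -0.2, -0.7]
grip_width: 25.0
grip_force: 35.0
tip tray [-22.199 -28.42 ] 61.5001143043544
(20, -28, 18)
move tool axes [-51.831   0.52   32.046]
rotvec [-0.004 -0.007  0.   ] move in target axes [-51.604   0.415  32.411]
(62, -28, 18)
move tool axes [-92.451   0.476  21.369]
rotvec [-0.004 -0.007  0.   ] move in target axes [-92.298   0.415  22.02 ]
(62, -28, 19.5)
move tool axes [-93.87    0.559  44.833]
rotvec [-0.004 -0.257  0.001] move in target axes [-79.388   0.415  67.225]
(77, -28, 19.5)
move tool axes [-108.377    0.543   41.019]
rotvec [-0.004 -0.257  0.001] move in target axes [-94.388   0.415  67.225]
```

```bash
python3 shift.py '[10,-26,0.2,16,0,0,0,10,-26,0.3,16,0,0,0,10,0,0,0,0,0,0]' ; python3 - <<'E'
from h import *
np.set_printoptions(precision=3,suppress=True)
q,R=tool();t=np.array([-100,0,6.]);p=q+R@t;Ri=np.array([[np.cos(TY),np.sin(TY)],[-np.sin(TY),np.cos(TY)]]);print("tip tray",Ri@(p[:2]-TO),p[2])
a=snap("side","s14.png")[1];c=cal("side");e=proj(c,p);print(e,proj(c,q+R@np.array([-56,0,6.])))
x,y=e.astype(int);z=cv2.resize(a[y-45:y+30,x-70:x+30,::-1],(800,600),interpolation=cv2.INTER_CUBIC);cv2.drawMarker(z,(int(8*(e[0]-x+70)),int(8*(e[1]-y+45))),(255,0,255),cv2.MARKER_CROSS,20,1);cv2.imwrite("pics/c14.png",z)
for P,th in(((62,-28,17),.25),((62,-28,19.5),0),((77,-28,19.5),0)):
    M=rot(np.pi+TY,th);print(P);go(tray(*P)-M@t,M)
E
```

```text
clock: 30.78
tcp_pos: [463.7, -276.0, 49.9]
tool_rot: [-0.126, 0.108, 0.986, 0.012]
contact_force: [-0.7, -0.1, -0.8]
grip_width: 24.8
grip_force: 35.0
tip tray [ 19.646 -28.484] 19.036323993716916
[266.034 269.127] [243.851 264.972]
(62, -28, 17)
move tool axes [-41.749   0.713  -6.989]
rotvec [-0.005 -0.003 -0.001] move in target axes [-41.768   0.698  -6.873]
(62, -28, 19.5)
move tool axes [-42.815   0.816  15.512]
rotvec [-0.005 -0.253 -0.001] move in target axes [-37.577   0.698  25.728]
(77, -28, 19.5)
move tool axes [-57.339   0.815  11.762]
rotvec [-0.005 -0.253 -0.001] move in target axes [-52.577   0.698  25.728]
```

View pics/c14.png

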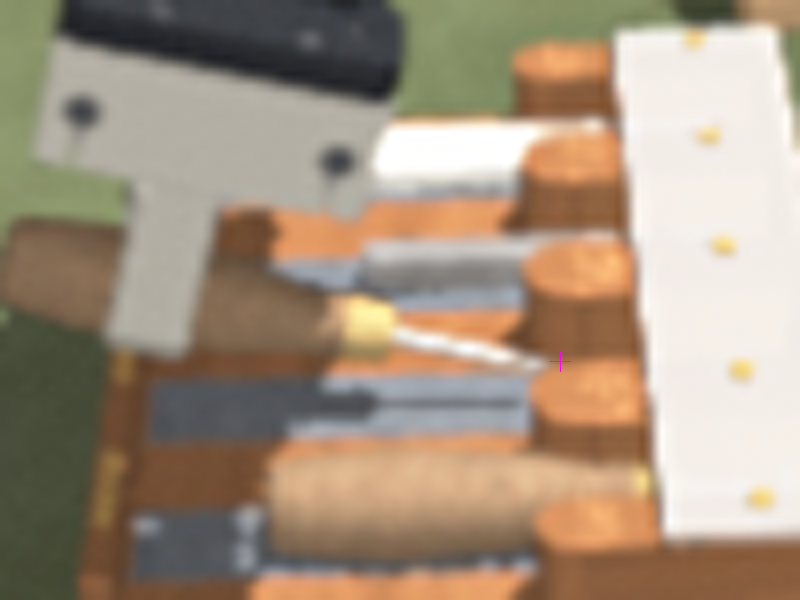

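The awl point lies just before the lane-3 noses, at the expected pixel (560,362), and the folder and iron lie flat in lanes 1 and 2. I'll insert the awl.

```bash
python3 shift.py '[10,-10,0.2,-1.8,0,0,0,10,-11,0.2,-1.7,0,0,0,10,-11,0.2,-1.7,0,0,0,10,-10,0.1,-1.7,0,0,0,10,0,0,4.5,0,-0.05,0,10,0,0,4.5,0,-0.05,0,10,0,0,4.5,0,-0.05,0,10,0,0,4.5,0,-0.05,0,10,0,0,4,0,-0.05,0,10,0,0,0,0,0,0]' ; python3 - <<'E'
from h import *
np.set_printoptions(precision=3,suppress=True)
q,R=tool();t=np.array([-100,0,6.]);p=q+R@t;Ri=np.array([[np.cos(TY),np.sin(TY)],[-np.sin(TY),np.cos(TY)]]);print("tip tray",Ri@(p[:2]-TO),p[2])
M=rot(np.pi+TY);go(tray(77,-28,19.5)-M@t,M)
E
```

```text
clock: 32.08
tcp_pos: [502.7, -284.7, 26.4]
tool_rot: [-0.002, 0.109, 0.994, -0.003]
contact_force: [0.7, -0.0, -0.2]
grip_width: 24.9
grip_force: 35.0
tip tray [ 64.24  -28.552] 20.153505776212366
move tool axes [-12.746   0.475   0.873]
rotvec [-0.005 -0.003 -0.001] move in target axes [-12.744   0.463   0.908]
```

```bash
python3 shift.py '[10,-3,0.3,0.3,0,0,0,10,-3,0.2,0.3,0,0,0,10,-2,0,0.3,0,0,0,10,0,0,0,0,0,0,10,0,0,0,0,0,0]' 5; for i in 1 2 3; do echo; done; python3 shift.py '[10,-1,0,0,0,0,0,10,-1,0,0,0,0,0]' 5; python3 shift.py '[10,-0.8,0,0,0,0,0,10,-0.8,0,0,0,0,0]' 5; python3 - <<'E'
from h import *
np.set_printoptions(precision=3,suppress=True)
t=np.array([-100,0,6.]);M=rot(np.pi+TY);go(tray(77,-28,19.5)-M@t,M)
E
```

```text
clock: 32.7
tcp_pos: [511.3, -286.3, 25.9]
tool_rot: [-0.001, 0.108, 0.994, -0.003]
contact_force: [-2.3, -0.5, 1.9]
grip_width: 25.9
grip_force: 5.0



clock: 32.95
tcp_pos: [512.3, -286.4, 25.5]
tool_rot: [-0.002, 0.108, 0.994, -0.003]
contact_force: [-5.5, 0.6, 1.9]
grip_width: 25.7
grip_force: 4.7
clock: 33.2
tcp_pos: [513.6, -286.6, 25.2]
tool_rot: [-0.002, 0.108, 0.994, -0.002]
contact_force: [-5.2, 0.6, 1.0]
grip_width: 25.5
grip_force: 4.7
move tool axes [-1.606 -0.001 -0.281]
rotvec [-0.005 -0.004 -0.   ] move in target axes [-1.607 -0.    -0.275]
```

```bash
python3 shift.py '[34,0,0,0,0,0,0,34,0,0,0,0,0,0,34,0,0,-6,0,0,0,34,0,0,-30,0,0,0,34,0,0,-40,0,0,0,34,0,0,0,0,0,0]'; python3 - <<'E'
from h import *
np.set_printoptions(precision=1,suppress=True)
Ri=np.array([[np.cos(TY),np.sin(TY)],[-np.sin(TY),np.cos(TY)]])
c,im=snap("wrist","w15.png")
h=cv2.cvtColor(cv2.imread("pics/w15.png"),cv2.COLOR_BGR2HSV).astype(int)
for y in(-28,28,84):
  print("lane y",y)
  for x in range(-74,-16,2):
    u,v=proj(c,tray(x,y,21 if y<0 else 17)); 
    if 0<=u<512 and 0<=v<384: print(x,h[int(round(v)),int(round(u))],end=' ')
  print()
a=snap("side","s15.png")[1];T=snap("top","t15.png")
# handle mask
m=((h[...,0]<22)&(h[...,1]>60)&(h[...,2]>90)).astype(np.uint8)
for r in range(150,270,5):
    xs=np.where(m[r,225:285])[0]
    if len(xs)>3: print(r,xs.min()+225,xs.max()+225,Ri@(onz(c,xs.mean()+225,r,21)[:2]-TO))
E
```

```text
clock: 33.95
tcp_pos: [517.7, -288.3, 106.8]
tool_rot: [0.003, 0.108, 0.994, -0.005]
contact_force: [1.5, -0.9, 0.7]
grip_width: 34.1
grip_force: 0.0
lane y -28
-74 [100  13 121] -72 [ 96  11 115] -70 [ 90  11 118] -68 [100   7 117] -66 [ 14  32 105] -64 [ 16 110 125] -62 [ 15 112 141] -60 [ 15 110 151] -58 [ 15 108 144] -56 [ 16 113 144] -54 [ 15 112 152] -52 [ 15 117 148] -50 [ 15 109 154] -48 [ 16 107 146] -46 [ 15 112 148] -44 [ 16 108 132] -42 [ 19 112 235] -40 [ 18 111 239] -38 [ 16 113 136] -36 [ 16 111 149] -34 [ 16 112 144] -32 [ 16 113 131] -30 [ 18 111 236] -28 [ 19 108 236] -26 [ 18 113 232] -24 [ 19 107 235] -22 [ 17 118 229] -20 [ 18 108 237] -18 [ 18 112 233] 
lane y 28
-74 [105  15 205] -72 [101  10 207] -70 [101  11 190] -68 [101  10 196] -66 [107  12 196] -64 [103  10 179] -62 [105   9 118] -60 [114  11 115] -58 [ 90   7 112] -56 [102  11 118] -54 [109  12 171] -52 [102  12 213] -50 [105  13 201] -48 [ 98  10 107] -46 [ 98   9 117] -44 [113   8 123] -42 [ 90   7 110] -40 [103  12 184] -38 [111   9 188] -36 [100  12 187] -34 [108  13 193] -32 [100   9 163] -30 [ 17  
[... 573 characters left out ...]
47] -24 [  0   0 247] -22 [  0   0 247] -20 [  0   0 247] -18 [  0   0 247] 
150 225 284 [-66.1 -28.8]
155 225 284 [-62.  -27.8]
160 225 284 [-57.8 -28. ]
165 225 284 [-53.6 -28. ]
170 225 284 [-49.4 -28. ]
175 225 284 [-45.2 -28.2]
180 225 284 [-40.9 -28.2]
185 225 284 [-36.6 -28.4]
190 225 284 [-32.2 -28.4]
195 225 284 [-27.8 -28.2]
200 225 284 [-23.4 -28.2]
205 225 284 [-18.9 -28. ]
210 225 284 [-14.4 -28. ]
215 225 284 [ -9.8 -28.2]
220 225 284 [ -5.2 -28.2]
225 226 281 [ -0.5 -29.2]
230 227 281 [  4.2 -28.9]
235 227 280 [  9.  -29.4]
240 227 280 [ 13.8 -29.5]
245 227 281 [ 18.6 -28.9]
250 226 281 [ 23.6 -29.3]
255 225 282 [ 28.5 -26. ]
260 225 283 [ 33.6 -26.9]
265 226 284 [ 38.6 -29.2]
```

```bash
python3 - <<'E'
from h import *
np.set_printoptions(precision=1,suppress=True)
c=cal("wrist");h=cv2.cvtColor(cv2.imread("pics/w15.png"),cv2.COLOR_BGR2HSV).astype(int)
cs=cal("side");hs=cv2.cvtColor(cv2.imread("pics/s15.png"),cv2.COLOR_BGR2HSV).astype(int)
for x in range(8,46,2):
    u,v=proj(c,tray(x,-28,27)).round().astype(int);u2,v2=proj(cs,tray(x,-28,27)).round().astype(int)
    print(x,(u,v),h[v,u],(u2,v2),hs[v2,u2])
E
```

```text
8 (np.int64(253), np.int64(244)) [ 17 114 232] (np.int64(260), np.int64(266)) [ 14  99 204]
10 (np.int64(253), np.int64(246)) [ 19 109 235] (np.int64(261), np.int64(266)) [ 15  99 199]
12 (np.int64(253), np.int64(248)) [ 29  97 248] (np.int64(262), np.int64(266)) [ 14  99 200]
14 (np.int64(253), np.int64(250)) [ 30  86 247] (np.int64(263), np.int64(266)) [ 14 100 202]
16 (np.int64(253), np.int64(252)) [ 30  85 247] (np.int64(264), np.int64(266)) [ 15 101 202]
18 (np.int64(253), np.int64(254)) [ 29  89 247] (np.int64(265), np.int64(266)) [ 16 105 217]
20 (np.int64(253), np.int64(256)) [ 29  89 247] (np.int64(266), np.int64(266)) [ 21 105 238]
22 (np.int64(253), np.int64(259)) [120   2 251] (np.int64(267), np.int64(265)) [ 16 125 183]
24 (np.int64(253), np.int64(261)) [  0   0 253] (np.int64(268), np.int64(265)) [ 17 124 183]
26 (np.int64(253), np.int64(263)) [ 17  24 204] (np.int64(269), np.int64(265)) [ 16 125 186]
28 (np.int64(253), np.int64(265)) [ 17  24 172] (np.int64(270), np.int64(265)) [ 16 125 184]
30 (np.int64(253), np.int64(267)) [ 18  26 174] (np.int64(271), np.int64(265)) [ 15 131 164]
32 (np.int64(253), np.int64(269)) [ 0  3 75] (np.int64(272), np.int64(265)) [ 13 141 145]
34 (np.int64(253), np.int64(271)) [90  7 71] (np.int64(273), np.int64(265)) [ 13 145 141]
36 (np.int64(253), np.int64(273)) [120   3  84] (np.int64(274), np.int64(265)) [ 13 151 140]
38 (np.int64(253), np.int64(275)) [114  16  78] (np.int64(275), np.int64(265)) [ 12 117 148]
40 (np.int64(253), np.int64(277)) [120   3  86] (np.int64(276), np.int64(265)) [ 12  50 197]
42 (np.int64(253), np.int64(279)) [130   9  89] (np.int64(278), np.int64(265)) [ 15  12 247]
44 (np.int64(253), np.int64(281)) [90  3 87] (np.int64(279), np.int64(265)) [ 13  12 246]
```

```bash
python3 - <<'E'
from h import *
np.set_printoptions(precision=1,suppress=True)
c=cal("wrist");q,R=tool();E=np.array(c["extrinsics"]);Tt=np.eye(4);Tt[:3,:3]=R;Tt[:3,3]=q;X=E@Tt
c2=dict(c);T2=np.eye(4);T2[:3,:3]=Rn.from_quat([.335,.942,0,-.005]).as_matrix();T2[:3,3]=[461.3,305.4,98.9];c2["extrinsics"]=X@np.linalg.inv(T2)
h12=cv2.cvtColor(cv2.imread("pics/w12.png"),cv2.COLOR_BGR2HSV).astype(int);h15=cv2.cvtColor(cv2.imread("pics/w15.png"),cv2.COLOR_BGR2HSV).astype(int)
d=np.array([.775,-.631]);tip=np.array([541.1,240.5])
for nm,r,z0 in(("butt",np.arange(134,146),13),("ferr",np.arange(36,76,2),20)):
    print(nm)
    for s in r:
        p=np.r_[tip-d*s,z0];u,v=proj(c2,p).round().astype(int);t=tray(77-s,-28,z0+8);a,b=proj(c,t).round().astype(int)
        print(s,h12[v,u],"|",h15[b,a])
E
```

```text
butt
134 [ 16 108 146] | [ 15 110 155]
135 [ 16 110 128] | [ 15 112 153]
136 [ 16 108 123] | [ 16 109 145]
137 [ 16 117 120] | [ 16 107 143]
138 [ 22  89 109] | [ 16 106 140]
139 [ 39  82 115] | [ 16 113 138]
140 [ 37  77 113] | [ 15 110 144]
141 [ 36  75 112] | [ 16 113 147]
142 [ 35  83 154] | [ 15 110 151]
143 [ 37  87 172] | [ 16 112 148]
144 [ 37  79 106] | [ 16 109 138]
145 [ 37  79 110] | [ 15 110 123]
ferr
36 [120   3  89] | [130   9  89]
38 [90  9 82] | [120   3  86]
40 [120   6  87] | [114  16  78]
42 [110  10  79] | [120   3  84]
44 [103  25  72] | [90  7 71]
46 [ 26 111 255] | [ 15  23 153]
48 [ 29  88 248] | [ 17  24 169]
50 [ 29  90 247] | [ 15  27 171]
52 [ 30  87 247] | [  0   0 255]
54 [ 27 100 247] | [105   2 252]
56 [ 19 108 238] | [ 29 101 248]
58 [ 19 105 239] | [ 29  89 247]
60 [ 19 108 239] | [ 29  89 247]
62 [ 21 103 243] | [ 30  85 247]
64 [ 19 103 240] | [ 30  86 247]
66 [ 18 114 234] | [ 18 111 233]
68 [ 19 104 241] | [ 17 113 231]
70 [ 18 107 236] | [ 18 110 234]
72 [ 20 102 239] | [ 17 114 228]
74 [ 19 107 238] | [ 18 108 237]
```

The awl's butt and ferrule sit about 9 mm further back than home, compared against my earlier table view, so it is not fully in. I'll regrip it and slide it on while watching the force.

```bash
python3 - <<'E'
from h import *
np.set_printoptions(precision=1,suppress=True)
c=cal("wrist");h15=cv2.cvtColor(cv2.imread("pics/w15.png"),cv2.COLOR_BGR2HSV).astype(int)
for s in range(143,158): a,b=proj(c,tray(77-s,-28,21)).round().astype(int);print(s,h15[b,a],end=' ')
# outline of handle lateral centre at several x using saturation, at z 21
Ri=np.array([[np.cos(TY),np.sin(TY)],[-np.sin(TY),np.cos(TY)]])
print()
for x in(-55,-40,-25,-10,5):
    row=[]
    for y in np.arange(-48,-8,1): a,b=proj(c,tray(x,y,21)).round().astype(int); row.append("%d"%(h15[b,a][2]//26))
    print(x,"".join(row))
# tilt check in side view: butt/handle
M=rot(np.pi+TY);go(tray(-32,-28.2,25.5),M);print(ctrl.observe()["joint_pos"])
E
```

```text
143 [ 16 112 148] 144 [ 16 109 138] 145 [ 15 110 123] 146 [ 15 110 121] 147 [ 15 104 108] 148 [ 15  30 103] 149 [105  10 104] 150 [102  12 105] 151 [105   9 110] 152 [ 98   9 113] 153 [110  13 120] 154 [120   6 122] 155 [102  10 128] 156 [ 98   8 124] 157 [120   8 123] 
-55 6666666894444555555555555555555444599996
-40 9999999996445555555555555555555545589999
-25 9999999998667888888889999888888777999999
-10 9999999997567877888888988888887678999999
5 4444445798878557888899988887567777995444
move tool axes [ 8.2 -0.3 75.9]
rotvec [-0. -0. -0.] move in target axes [ 8.3 -0.7 75.9]
[-0.6  0.2  1.7 -0.   1.3 -1.9]
```

```bash
python3 - <<'E'
from h import *
np.set_printoptions(precision=1,suppress=True)
c,im=snap("wrist","w16.png");print(tool()[0]);h=cv2.cvtColor(cv2.imread("pics/w16.png"),cv2.COLOR_BGR2HSV).astype(int)
for s in list(range(134,150))+list(range(40,72,2)):
    a,b=proj(c,tray(77-s,-28,21 if s>100 else 28)).round().astype(int);print(s,h[b,a],end=' ')
print()
for y,r in((28,range(-34,-20)),(84,range(-56,-42))):
    for x in r: a,b=proj(c,tray(x,y,17.5)).round().astype(int);print(x,h[b,a],end=' ')
    print()
E
```

```text
[ 514.2 -286.1  100.7]
134 [ 16 110 144] 135 [ 15 111 142] 136 [ 16 111 149] 137 [ 16 118 151] 138 [ 16 114 152] 139 [ 16 109 143] 140 [ 16 112 123] 141 [ 16 113 122] 142 [ 16 116 114] 143 [ 12  60 107] 144 [ 90   5 108] 145 [102  11 115] 146 [105  13 114] 147 [102  11 118] 148 [ 98   9 116] 149 [114  11 119] 40 [114  16  81] 42 [150   3  84] 44 [ 0  0 70] 46 [ 19  15 237] 48 [ 21  27 245] 50 [ 28 102 247] 52 [ 28  97 247] 54 [ 28 100 247] 56 [ 28 100 247] 58 [ 29  93 247] 60 [ 19 106 238] 62 [ 17 116 230] 64 [ 18 112 235] 66 [ 19 105 239] 68 [ 19 105 238] 70 [ 17 116 229] 
-34 [103   9 188] -33 [107  11 205] -32 [107  11 163] -31 [ 18  11 112] -30 [ 19  24 117] -29 [ 23  21 144] -28 [ 19  19 228] -27 [ 18  13 240] -26 [ 18  13 238] -25 [ 20  13 236] -24 [ 19  12 235] -23 [ 21  11 237] -22 [ 21  11 238] -21 [ 18  11 238] 
-56 [108  12 205] -55 [100  11 209] -54 [105  11 193] -53 [103  12 197] -52 [103   9 190] -51 [ 98   9 113] -50 [ 17  16 144] -49 [ 21  23 225] -48 [ 30   1 250] -47 [  0   0 248] -46 [  0   0 247] -45 [  0   0 247] -44 [  0   0 247] -43 [  0   0 247]
```

A still picture puts the folder (−49.5) and the iron (−29.5) home, with the awl about 2–3 mm short. I'll regrip and nudge it.

```bash
python3 - <<'E'
from h import *
np.set_printoptions(precision=2,suppress=True)
M=rot(np.pi+TY);go(tray(-26,-28.2,25.5),M)
E
python3 shift.py '[34,0,0,25,0,0,0,34,0,0,30,0,0,0,34,0,0,15,0,0,0,34,0,0,5,0,0,0,34,0,0,0,0,0,0]'; python3 - <<'E'
from h import *
np.set_printoptions(precision=2,suppress=True)
M=rot(np.pi+TY);go(tray(-26,-28.2,25.5),M)
E
```

```text
move tool axes [ 1.6  -0.51 75.19]
rotvec [-0.01 -0.   -0.  ] move in target axes [ 1.83 -0.89 75.18]
clock: 34.78
tcp_pos: [514.8, -287.0, 26.9]
tool_rot: [-0.001, 0.108, 0.994, -0.003]
contact_force: [-0.1, -0.7, -0.0]
grip_width: 34.2
grip_force: 0.0
move tool axes [ 2.57 -0.08  1.45]
rotvec [-0.01 -0.   -0.  ] move in target axes [ 2.57 -0.09  1.44]
```

```bash
python3 shift.py '[10,0,0,0.5,0,0,0,10,0,0,0,0,0,0,10,0,0,0,0,0,0]' 8; python3 shift.py '[10,-1,0,0,0,0,0,10,0,0,0,0,0,0]'; python3 shift.py '[10,-1,0,0,0,0,0,10,0,0,0,0,0,0]';python3 shift.py '[10,-1,0,0,0,0,0,10,0,0,0,0,0,0]'
```

```text
clock: 35.15
tcp_pos: [515.5, -287.5, 27.4]
tool_rot: [-0.0, 0.108, 0.994, -0.003]
contact_force: [0.6, 0.3, 3.5]
grip_width: 25.0
grip_force: 8.0
clock: 35.4
tcp_pos: [515.8, -287.6, 27.3]
tool_rot: [-0.001, 0.108, 0.994, -0.003]
contact_force: [-2.5, 0.5, 7.8]
grip_width: 24.7
grip_force: 7.8
clock: 35.65
tcp_pos: [516.3, -287.6, 27.0]
tool_rot: [-0.001, 0.108, 0.994, -0.003]
contact_force: [-3.2, 1.0, 7.2]
grip_width: 24.9
grip_force: 7.8
clock: 35.9
tcp_pos: [516.9, -287.7, 26.6]
tool_rot: [-0.002, 0.108, 0.994, -0.003]
contact_force: [-5.4, 0.2, 5.8]
grip_width: 24.8
grip_force: 7.7
```

```bash
python3 shift.py '[10,0,0,-1.2,0,0,0,10,0,0,0,0,0,0]'; python3 shift.py '[10,-1,0,-0.6,0,0,0,10,-1,0,0,0,0,0]'; python3 shift.py '[10,-1,0,0,0,0,0,10,0,0,0,0,0,0]'; python3 - <<'E'
from h import *
np.set_printoptions(precision=2,suppress=True)
c,im=snap("wrist","w17.png");print(tool()[0]);h=cv2.cvtColor(cv2.imread("pics/w17.png"),cv2.COLOR_BGR2HSV).astype(int)
for s in list(range(134,150)):
    a,b=proj(c,tray(77-s,-28,21)).round().astype(int);print(s,h[b,a],end=' ')
M=rot(np.pi+TY);go(tray(-26,-28.2,25.5),M)
E
```

```text
clock: 36.15
tcp_pos: [517.0, -287.2, 27.0]
tool_rot: [-0.002, 0.108, 0.994, -0.002]
contact_force: [-3.4, 0.9, -1.3]
grip_width: 24.8
grip_force: 7.8
clock: 36.4
tcp_pos: [517.6, -287.1, 26.8]
tool_rot: [-0.003, 0.108, 0.994, -0.002]
contact_force: [-8.7, 2.8, -0.3]
grip_width: 24.6
grip_force: 7.6
clock: 36.65
tcp_pos: [518.6, -287.3, 26.7]
tool_rot: [-0.003, 0.108, 0.994, -0.002]
contact_force: [-8.1, 2.3, -0.0]
grip_width: 24.5
grip_force: 7.6
[ 518.63 -287.29   26.75]
134 [ 16 111 165] 135 [ 15 108 177] 136 [ 15 110 179] 137 [ 17 117 170] 138 [ 15 114 155] 139 [ 16 112 143] 140 [ 15 109 147] 141 [ 16 109 141] 142 [ 15 105 131] 143 [  0   0 130] 144 [100  11 134] 145 [102   9 137] 146 [ 95  12 127] 147 [107  13 139] 148 [114  10 133] 149 [108   9 137] move tool axes [ 6.39 -0.64  1.29]
rotvec [-0.   -0.01 -0.  ] move in target axes [ 6.4  -0.64  1.25]
```

```bash
python3 shift.py '[34,0,0,0,0,0,0,34,0,0,0,0,0,0,34,0,0,-6,0,0,0,34,0,0,-30,0,0,0,34,0,0,-35,0,0,0,34,0,0,0,0,0,0,34,0,0,0,0,0,0]'; python3 - <<'E'
from h import *
np.set_printoptions(precision=2,suppress=True)
c,im=snap("wrist","w18.png");print(tool()[0]);h=cv2.cvtColor(cv2.imread("pics/w18.png"),cv2.COLOR_BGR2HSV).astype(int)
for s in list(range(138,146))+list(range(42,64,1)):
    a,b=proj(c,tray(77-s,-28,21 if s>100 else 27.5)).round().astype(int);print(s,h[b,a],end=' ')
a,b=cv2.imread("pics/s13.png"),None
S=snap("side","s18.png")[1][:,:,::-1];S0=cv2.imread("pics/side0.png")
print("\nshelf diff",np.abs(S[150:225,240:350].astype(int)-S0[150:225,240:350]).mean(), "wheel diff",np.abs(S[285:300,225:270].astype(int)-S0[285:300,225:270]).mean())
E
```

```text
clock: 37.58
tcp_pos: [520.9, -287.9, 99.2]
tool_rot: [-0.001, 0.108, 0.994, -0.003]
contact_force: [-0.8, 0.7, -0.8]
grip_width: 33.7
grip_force: 0.0
[ 520.3  -287.55   98.31]
138 [ 16 118 143] 139 [ 15 110 132] 140 [ 16 115 122] 141 [ 16 112 125] 142 [ 13  57 108] 143 [ 90   2 110] 144 [103  15 120] 145 [103  16 114] 42 [ 13  24 170] 43 [ 19  25 163] 44 [ 17  24 190] 45 [ 30   3 255] 46 [ 23   4 252] 47 [ 30   1 249] 48 [150   1 248] 49 [ 28 110 248] 50 [ 28  98 247] 51 [ 29  99 247] 52 [ 28  96 247] 53 [ 28  99 247] 54 [ 29  97 247] 55 [ 29  95 247] 56 [ 29  92 247] 57 [ 29  89 248] 58 [ 29  93 248] 59 [ 21 109 240] 60 [ 19 105 239] 61 [ 17 110 234] 62 [ 18 109 232] 63 [ 18 112 235] 
shelf diff 16.404444444444444 wheel diff 16.77135802469136
```

```bash
python3 - <<'E'
from h import *
T=snap("top","t19.png")[1][:,:,::-1].astype(int);T0=cv2.imread("pics/top0.png").astype(int)
d=np.abs(T-T0)[138:212,120:285].mean(2);print("shelf top diff",d.mean(),(d>50).sum(),np.argwhere(d>50)[:5]+[138,120])
print(ctrl.observe()["contact_force"]); ctrl.close_job()
E
```

```text
shelf top diff 2.3675402675402677 0 []
[ 0.09592891 -0.49809726 -0.75654815]
the job is handed in; nothing more can be done
```

The job is handed in at about 38 s. I raked the iron out with the folder, then laid folder, iron and awl in lanes 1 to 3. Each met firm resistance at about 6–9 N when slid home, though pictures put the awl within roughly 1–2 mm of the stop; the shelf items have not moved, and I took no clean final measurement of the wheel.

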